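Fetch the check weight from behind the bottles

ROBOT

A 6-joint arm with a two-finger parallel gripper is mounted at the origin on a cart in front of the work surface, level with it; the furniture and walls round the work are solid. World frame = base frame: x ahead of the robot, y to its left, z up, the work surface at z = 0. Lengths are in mm, angles in rad, forces in N, time in s.
With the tool pointing down it reaches from about 275 to 875 mm from the base axis. Payload 12.5 kg.
Tool frame: the origin (TCP) lies midway between the tips of the shut fingers; the grasp point (between the pads) lies 19 mm behind it; x points along the fingers, y is the direction in which the jaws open and shut, and the axes are right-handed (so a half turn about x gives the same grasp; the last joint's range is limited). The gripper opens to 85 mm and grips with 20 to 120 N. Pads are 22 mm wide; open, the fingers measure 114 mm over their backs; the gripper's body (76 mm by 85 mm) begins 54 mm behind the grasp point. The pads swing forward as they close: fully open they stand 13 mm farther back than shut.
Start: joints at [-1.252, 0.351, 1.652, -0, 1.139, -0.085], TCP at [216.121, -505.743, 231.29] pointing down, gripper open.
Joint ranges: [-2.75, 2.75], [-0.79, 2.1], [0.01, 2.65], [-1.57, 4.71], [0.07, 3.14], [-2.87, 2.87]. Speed limits (rad/s): [2.22, 2.22, 2.79, 3.14, 3.14, 3.14].

INTERFACE

Orientations are given as [roll, pitch, yaw] about the fixed x, y, z axes, in that order (R = Rz(yaw) Ry(pitch) Rx(roll)).
In Python, from rig import read_state, camera, close_job, boxes_of, regions_of gives the robot as it stands.
- The arm moves only by the tool play_rows, never from a script. Its argument "series" is one flat list of numbers, 5 for each row, row after row: the opening, from 0 (shut) to 1 (fully open), then the shift along the tool's x, y, z in m, then the turn about the tool's x in degrees. A call has exactly 5 rows; each row is the pose to reach, as a shift and turn from the pose commanded when the call began, along the tool's axes at that moment; what a row does not reach only later rows make up. A row lasts 1/8 s, in which the tool goes at most 62.5 mm and 10.7 degrees, less where a joint would pass 70% of its speed; a pose out of reach is approached as far as the arm can. A call with a gripper value outside its range is refused whole. The fingers move at their own pace and stop on an object; the grip force is fixed at half the most. Time passes only in rows, so rows that repeat a pose let the fingers close, or fill a call up. It gives the time, the measured TCP pose, the force and the opening at its end, in the units of the state.
- read_state(): the state, without advancing time (a new reading comes with each control period).
- camera(name): name is "side" or "top"; returns a dict with "frame" (420x560x3 uint8, red, green, blue), "depth" (420x560 float32, mm along the optical axis (not along the pixel's ray), 0 where there is no reading), "intrinsics" (3x3 intrinsics, pixels), "extrinsics" (4x4, takes a point from world to camera coordinates). Camera axes: x right, y down, z forward; pixel columns grow to the right and rows downward; lengths in mm; the calibration is good to about 2 mm. A picture is of the moment at which its call begins.
- close_job(): hands the job in, once; it reports no verdict.
Trained networks look in a picture, given as the dict that the camera call returned (one of the last four; its "shot" number tells which), for a name from the list of things; names that differ only in an ending like _2 or _b are one class to them, and where a whole thing is asked for, a point or a joint stands for the part that bears it (a point fixed in the world has none). Each returns a list of dicts, best first, with "conf" (0 to 1); they miss things now and then, are a little off and sometimes report something else, mostly with a low value. They report only what shows in the picture. A call takes as long as a camera call.
- boxes_of(picture, target): "point" ([x, y, z] in mm, in world coordinates, good to about 4 mm: the middle of the surface that is visible of it).
- regions_of(picture, target): "mask" (420x560 bool, what is visible of it).
The state is a dict: "t": time; "joint_positions": joint angles; "dq": joint speeds; "tau": joint torques, N m; "eef_pos": TCP position; "ee_rot": TCP orientation; "ft_force": force on the tool from outside, world axes, zero at the start; "wrist_torque": the same for the moment, N m; "grip_width": finger opening in mm.
Only numpy, scipy, OpenCV 4.12 (cv2) and the standard library are available. Lean on these libraries where they do the work, as an engineer would, in place of code of your own. Each camera call takes 0.05 s, during which the arm holds its last target.

TASK

The small steel calibration weight stands at the back of the bright sheet-steel bottle stand, hemmed in by two bottles and a small white jar. Clear those three out of the way, upright, into the shallow grey tray; with all three standing there, set the weight upright in the middle of the balance's pan, and only then put each of the three back, upright, on the very spot of the stand where it stood before. Leave the crucible and the stopper in the stand alone, and knock nothing over.

Things in the scene. Friction and masses are not known exactly. Their poses are not given: they have to be found in the camera images.
- weight: Calibration weight of plain steel, about 0.1 kg: a cylinder 22 mm in diameter and 28 mm tall with a waisted round knob (14 mm in diameter, top at 38 mm). Origin at the centre of its underside, z up. At the start it stands in the back part of the stand, among the two bottles and the jar. Easily taken from above round its body.
- amber_bottle: Brown closed screw-cap bottle, about 0.32 kg: round, 62 mm in diameter with straight sides up to 95 mm, then a shoulder and a cap 33 mm in diameter at 109 to 128 mm height. Origin at the centre of its underside, z up. Stands on one of the three large dark spots of the stand. Can be gripped from above round the body near 85 mm height, or by the cap.
- yellow_bottle: Yellow closed screw-cap bottle, about 0.25 kg: round, 58 mm in diameter with straight sides up to 110 mm, then a shoulder and a cap 31 mm in diameter at 131 to 154 mm height. Origin at the centre of its underside, z up. Stands on another of the three large dark spots. Can be gripped from above round the body near 100 mm height, or by the cap.
- jar: Small white closed screw-cap jar, about 0.06 kg: round, 43 mm in diameter with straight sides up to 55 mm, then a shoulder and a white cap 23 mm in diameter at 61 to 72 mm height. Origin at the centre of its underside, z up. Stands on the third large dark spot. Grip it from above round the body near 45 mm height.
- stand: Fixed bright sheet-steel bottle stand, 200 mm along x (to its back) by 216 mm along y. Origin: centre of its underside. Things stand 6 mm above the worktop. Back fence 45 mm high, cheeks 20 mm, front open. Dark 68 mm spots at about (x, y) = (-25, 0), (45, 64), (45, -64) mm carry the bottles and jar, which on which varies; the weight is at (40, 0), bystanders at (-70, 75), (-70, -75).
- tray: Fixed shallow grey side tray, empty at the start, outer size 240 mm along its x by 160 mm along its y, walls 4 mm thick and 14 mm high, inner floor 4 to 5 mm above the worktop. Origin at the centre of its underside, z up. It lies on one side of the stand, left or right, with the balance on the other.
- balance: Fixed compact laboratory balance, white and grey, 190 mm along x by 150 mm along y. Origin on the worktop straight under the middle of its round steel pan; x points to its back. Pan 100 mm in diameter, flat, rigid, top 60 mm above the worktop, a thin ring of 33 mm diameter drawn round the middle. Display and keys lie in front of the pan (-x), below 50 mm.
- crucible: White porcelain crucible, 44 mm in diameter at the rim, 32 mm tall, about 0.03 kg, loose. Origin at the centre of its underside. A bystander in a front corner of the stand, to be left where it is.
- stopper: Brown-red rubber stopper, 32 mm in diameter, 24 mm tall, about 0.018 kg, loose. Origin at the centre of its underside. A bystander in a front corner of the stand, to be left where it is.

How it is judged:
By the outcome, as a careful person would: the job done as asked, in the order asked, and still so for the second after the job is handed in, with the robot touching nothing.
It also fails if it takes over 131 s, if anything falls off the work surface, if the arm or the gripper's body presses on something with over 40 N, if the wrist force passes 120 N, or if a joint passes its speed limit or range.

## Working session

There is one attempt and no reset: what is moved stays moved. The work goes in short steps, Python scripts to look and compute and a tool call to move; the robot and the scene stay as the last step left them, time stands still between calls to the robot, and variables do not carry over. Pictures are saved under pics/ and viewed, and the job is handed in when it is done.

Besides the shell and the picture viewer there is one more tool, called after "Request:" by a JSON object that holds its "api" and its "payload", one argument or row to a line. play_rows: Moves the arm, as the interface text tells. Its arguments: {"type":"object","properties":{"series":{"type":"array","items":{"type":"number"}}},"required":["series"]}

```bash
ls; mkdir -p pics
python3 - <<'E'
from rig import *
import cv2,numpy as np
print(read_state())
for n in ("side","top"):
    p=camera(n); cv2.imwrite(f"pics/{n}0.png",p["frame"][:,:,::-1]); print(n,p["intrinsics"].tolist(),np.round(p["extrinsics"],3).tolist())
    for t in "weight amber_bottle yellow_bottle jar stand tray balance crucible stopper".split():
        print(t,[(np.round(b["point"],1).tolist(),round(b["conf"],2)) for b in boxes_of(p,t)][:2])
E
```

```text
pics
{'t': 0.0, 'joint_positions': array([-1.25164095e+00,  3.51246707e-01,  1.65242436e+00,  1.02951402e-05,
        1.13910357e+00, -8.46039294e-02]), 'dq': array([ 9.56529562e-04,  7.57590346e-04, -9.41639407e-04, -7.40819736e-04,
       -8.22269497e-04, -3.66863751e-05]), 'tau': array([-4.00427621e-05, -5.06108952e+01, -2.91411120e+01, -1.15214948e-04,
        4.51230808e-03, -2.27673752e-05]), 'eef_pos': array([ 216.00229245, -505.4483931 ,  230.75258488]), 'ee_rot': array([-1.66330676,  1.56961431,  1.88204089]), 'ft_force': array([ 0.10207594,  0.20874986, -0.48493956]), 'wrist_torque': array([ 0.02453071, -0.02302326,  0.00090992]), 'grip_width': 85.20187820104881}
side [[419.788211917876, 0.0, 285.8750589786868], [0.0, 419.788211917876, 207.96952867345556], [0.0, 0.0, 1.0]] [[-0.952, -0.304, -0.021, 529.179], [-0.164, 0.569, -0.806, 125.258], [0.257, -0.764, -0.592, 875.69], [0.0, 0.0, 0.0, 1.0]]
weight []
amber_bottle [([548.8, 31.0, 74.9], 0.75)]
yellow_bottle [([618.4, -31.6, 97.0], 0.76)]
jar [([616.3, 81.7, 51.4], 0.74)]
stand [([571.5, 54.5, 4.5], 0.81), ([503.8, -61.2, 34.9], 0.58)]
tray [([515.7, 337.7, -0.7], 0.93)]
balance []
crucible [([617.2, 12.6, 33.6], 0.67), ([508.5, 66.4, 28.3], 0.66)]
stopper []
top [[435.361525796979, 0.0, 276.08823682265904], [0.0, 435.361525796979, 200.846071111022], [0.0, 0.0, 1.0]] [[0.009, -1.0, 0.007, -16.272], [-0.999, -0.009, -0.036, 545.712], [0.036, -0.006, -0.999, 1262.868], [0.0, 0.0, 0.0, 1.0]]
weight [([620.6, 13.1, 31.7], 0.51), ([623.6, 71.6, 62.0], 0.18)]
amber_bottle [([551.4, 9.9, 100.7], 0.59)]
yellow_bottle [([617.9, -53.1, 116.4], 0.92)]
jar [([624.1, 71.0, 60.4], 0.54)]
stand [([577.0, 8.1, 6.7], 0.66)]
tray [([523.9, 333.7, 2.0], 0.95)]
balance [([441.9, -295.3, 50.7], 0.91)]
crucible [([441.7, -295.4, 51.0], 0.7), ([504.7, 74.7, 21.4], 0.62)]
stopper [([507.8, -68.9, 28.3], 0.55)]
```

View pics/side0.png

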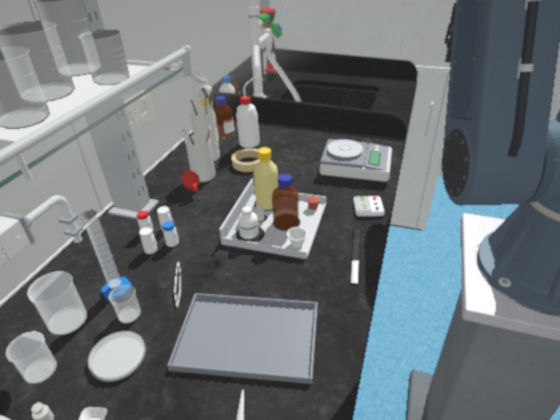

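View pics/top0.png

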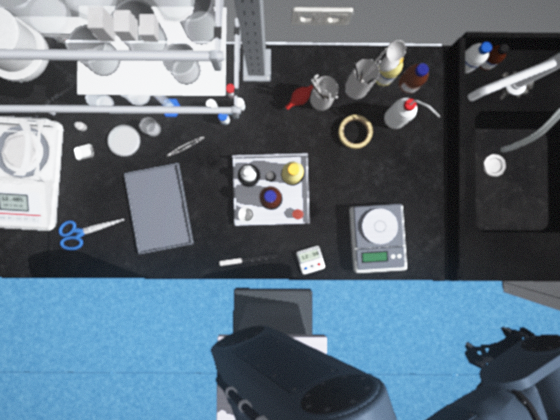

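```bash
cat > h.py <<'E'
from rig import *
import cv2,numpy as np
np.set_printoptions(suppress=True,precision=1)
def cloud(p):
    K=p["intrinsics"];E=p["extrinsics"];d=p["depth"].astype(float)
    v,u=np.mgrid[0:420,0:560]
    c=np.stack([(u-K[0,2])/K[0,0]*d,(v-K[1,2])/K[1,1]*d,d],-1)
    w=(c-E[:3,3])@E[:3,:3]
    w[d<=0]=np.nan
    return w
def proj(p,X):
    E=p["extrinsics"];c=E[:3,:3]@np.asarray(X,float)+E[:3,3];q=p["intrinsics"]@c
    return q[:2]/q[2]
def atz(p,u,v,z):
    "pixel ray at world height z"
    K=p["intrinsics"];E=p["extrinsics"]
    r=E[:3,:3].T@np.linalg.solve(K,[u,v,1.]);o=-E[:3,:3].T@E[:3,3]
    return o+r*(z-o[2])/r[2]
def triang(obs):
    A=[];b=[]
    for p,u,v in obs:
        K=p["intrinsics"];E=p["extrinsics"]
        r=E[:3,:3].T@np.linalg.solve(K,[u,v,1.]);r/=np.linalg.norm(r);o=-E[:3,:3].T@E[:3,3]
        P=np.eye(3)-np.outer(r,r);A.append(P);b.append(P@o)
    return np.linalg.lstsq(np.vstack(A),np.hstack(b),rcond=None)[0]
E
python3 - <<'E'
from h import *
t=camera("top");s=camera("side")
np.savez("c0.npz",tf=t["frame"],td=t["depth"],sf=s["frame"],sd=s["depth"])
W=cloud(t)
cv2.imwrite("pics/topz.png",cv2.resize(t["frame"][140:240,120:420,::-1],None,fx=2.6,fy=2.6,interpolation=cv2.INTER_CUBIC))
cv2.imwrite("pics/sidez.png",cv2.resize(s["frame"][130:270,200:400,::-1],None,fx=4,fy=4,interpolation=cv2.INTER_CUBIC))
hs=cv2.cvtColor(t["frame"],cv2.COLOR_RGB2HSV)
# z map coarse in region
print("z rows150-230 step4 cols 228-316 step4")
print(np.round(W[148:232:4,226:318:4,2]).astype(int))
# shelf heights
for v in (60,80,100,108,115): print(v,[(np.nan_to_num(W[v,u]).round().astype(int).tolist()) for u in (60,100,150,200,235,255)])
for t_,u,v in(("pan",380,226),("tray",158,208),("disp",375,257)): print(t_,W[v,u])
E
```

```text
z rows150-230 step4 cols 228-316 step4
[[-9223372036854775808                    0                    0
                    -3                   -1                    0
                    -1                    2                   -2
                    -4                   -2                   -4
                    -2                   -1                   -4
                     2                   -1                   -3
                     0                   -4                    1
                    -4                   -4]
 [                  -2                   -1                   -5
                    -2                    2                   -1
                    -3                    1                   -1
                     4                    4                    1
                    -6                   -3                   -3
                     5                    2                   -4
                    -1                   -1                    6
                    -1                   -1]
 [                  -6                    0                  
[... 9381 characters left out ...]
          -2
                    -1                    3]]
60 [[960, 636, -3], [793, 327, 467], [706, 162, 709], [707, 95, 710], [823, 79, 390], [915, 49, 138]]
80 [[899, 633, 0], [779, 357, 390], [780, 254, 389], [781, 150, 391], [782, 78, 389], [902, 54, 9]]
100 [[840, 632, -2], [840, 512, 2], [841, 364, 3], [844, 217, -2], [740, 78, 388], [846, 54, -2]]
108 [[711, 422, 422], [713, 343, 420], [713, 243, 425], [714, 144, 422], [716, 75, 420], [822, 54, -2]]
115 [[795, 630, 0], [797, 514, -5], [797, 364, 2], [800, 217, -3], [707, 77, 397], [800, 53, 2]]
pan [ 475.9 -303.8   58.5]
tray [521.9 333.7   6.2]
disp [ 387.5 -293.7   41.7]<stdin>:10: RuntimeWarning: invalid value encountered in cast
```

Run:
```python
from h import *
t=camera("top");s=camera("side")
for n in "amber_bottle yellow_bottle jar weight tray balance stand".split():
    for c,p in (("top",t),("side",s)):
        for r in regions_of(p,n)[:1]:
            m=r["mask"];v,u=np.where(m);print(n,c,round(r["conf"],2),m.sum(),u.min(),u.max(),v.min(),v.max(), u.mean().round(1),v.mean().round(1))
```

```text
amber_bottle top 0.58 351 260 281 187 206 270.5 196.5
amber_bottle side 0.86 1248 271 298 173 229 284.6 203.0
yellow_bottle top 0.87 414 281 303 161 183 292.0 171.9
yellow_bottle side 0.92 1099 253 277 147 208 264.2 178.1
jar top 0.69 205 241 257 165 180 248.7 172.8
jar side 0.85 462 238 256 206 237 247.3 222.7
weight top 0.59 144 240 254 208 220 246.9 213.8
weight side 0.49 114 255 263 204 220 259.3 211.9
tray top 0.73 4487 125 192 164 252 158.6 207.9
tray side 0.88 10734 168 316 293 382 246.7 337.8
balance top 0.9 3572 350 406 204 272 377.8 237.5
balance side 0.96 2383 320 390 139 181 355.6 159.6
stand top 0.79 3768 234 309 153 224 270.6 188.9
stand side 0.72 3143 219 324 180 257 271.0 226.5
```

View pics/topz.png

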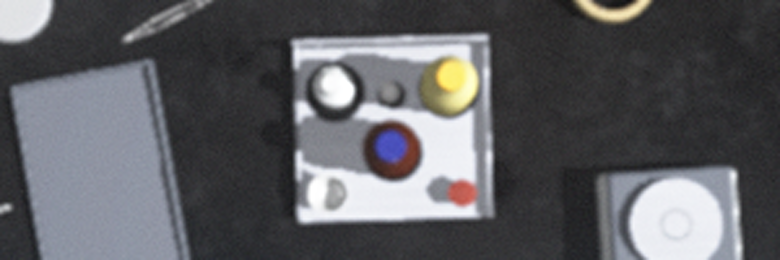

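View pics/sidez.png

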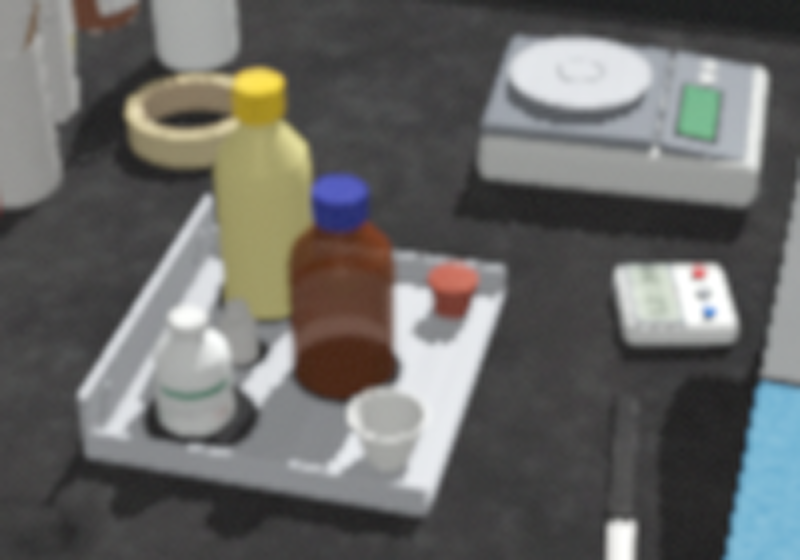

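```bash
cat > m.py <<'E'
from h import *
def pts(W,lo,hi,x0,x1,y0,y1):
    m=(W[...,2]>lo)&(W[...,2]<hi)&(W[...,0]>x0)&(W[...,0]<x1)&(W[...,1]>y0)&(W[...,1]<y1)
    return m
def rep(name,t,z0,z1,ztop,cx,cy,R=30):
    W=cloud(t);m=pts(W,z0,z1,cx-R,cx+R,cy-R,cy+R)
    v,u=np.where(m)
    c=np.array([u.mean(),v.mean()]) if len(u) else None
    if c is None: print(name,"none");return
    (a,b),r=cv2.minEnclosingCircle(np.stack([u,v],1).astype(np.float32))
    print(name,len(u),"px",c,"z",np.median(W[m][:,2]),"xy centroid",atz(t,*c,ztop)[:2],"enc",atz(t,a,b,ztop)[:2],"r",r*2.7)
E
python3 - <<'E'
from m import *
t=camera("top");s=camera("side")
W=cloud(t);S=cloud(s)
rep("amber cap",t,120,145,134,552,6)
rep("yellow cap",t,148,175,160,618,-54)
rep("jar cap",t,69,90,78,618,72)
rep("weight",t,25,60,44,616,9,18)
ht=cv2.cvtColor(t["frame"],cv2.COLOR_RGB2HSV).astype(int);hs=cv2.cvtColor(s["frame"],cv2.COLOR_RGB2HSV).astype(int)
def cm(h,h0,h1,s0,v0,box):
    m=(h[...,0]>=h0)&(h[...,0]<=h1)&(h[...,1]>s0)&(h[...,2]>v0)
    b=np.zeros_like(m);b[box[1]:box[3],box[0]:box[2]]=1;m&=b.astype(bool);v,u=np.where(m);return len(u),u.mean(),v.mean(),u.min(),u.max(),v.min(),v.max()
print("blue top",cm(ht,110,130,90,60,(255,180,290,215)));print("blue side",cm(hs,110,130,90,60,(265,165,310,210)))
print("yel top",cm(ht,15,35,150,150,(275,150,310,190)));print("yel side",cm(hs,15,35,170,150,(245,140,280,170)))
# pan top & stand floor & tray floor heights from clouds
for nm,C in (("top",W),("side",S)):
    m=pts(C,50,70,420,540,-370,-240);print(nm,"pan",m.sum(),np.median(C[m],0),C[m].min(0),C[m].max(0))
    m=pts(C,-5,15,545,580,60,90);print(nm,"standfloor",m.sum(),np.median(C[m],0))
    m=pts(C,-10,12,480,570,290,380);print(nm,"trayfloor",m.sum(),np.median(C[m],0))
# pan circle by brightness
g=cv2.cvtColor(t["frame"],cv2.COLOR_RGB2GRAY)
hc=cv2.HoughCircles(cv2.resize(g[200:260,340:420],None,fx=4,fy=4,interpolation=cv2.INTER_CUBIC),cv2.HOUGH_GRADIENT,1,20,param1=80,param2=15,minRadius=55,maxRadius=85)
if hc is not None:
    for c in hc[0][:3]:
        u=340+(c[0]+.5)/4-.5;v=200+(c[1]+.5)/4-.5;print("pan circ",u,v,c[2]/4*2.77,atz(t,u,v,60))
# tray mask rect, stand
for n,z in(("tray",14),("stand",20),("balance",50)):
    m=regions_of(t,n)[0]["mask"].astype(np.uint8)
    cs=max(cv2.findContours(m,0,2)[0],key=cv2.contourArea)
    r=cv2.minAreaRect(cs);bx=cv2.boxPoints(r);print(n,[atz(t,*q,z)[:2].tolist() for q in bx],r[2])
E
```

```text
amber cap 112 px [270.3 195.5] z 133.35099123885743 xy centroid [555.3   4.6] enc [555.3   4.8] r 16.044836568832398
yellow cap 106 px [293.7 168.7] z 158.44583471229072 xy centroid [624.  -55.3] enc [624.5 -54.8] r 15.392638778686525
jar cap 50 px [247.4 171.4] z 76.99219054830357 xy centroid [624.4  69.2] enc [624.1  68.9] r 10.281563544273377
weight 48 px [269.7 174.5] z 32.48851475711885 xy centroid [619.6   7.6] enc [619.6   8.2] r 10.281563544273377
blue top (118, np.float64(269.41525423728814), np.float64(195.65254237288136), np.int64(264), np.int64(275), np.int64(190), np.int64(201))
blue side (173, np.float64(284.60115606936415), np.float64(179.90173410404626), np.int64(278), np.int64(291), np.int64(173), np.int64(187))
yel top (13, np.float64(289.2307692307692), np.float64(170.92307692307693), np.int64(288), np.int64(292), np.int64(166), np.int64(174))
yel side (91, np.float64(264.45054945054943), np.float64(155.6153846153846), np.int64(259), np.int64(270), np.int64(150), np.int64(160))
top pan 1194 [ 476.3 -303.6   58.8] [ 421.9 -368.2   50. ] [ 538.3 -240.    66.3]
top st
[... 215 characters left out ...]
23.8 338.3   4.7]
pan circ 379.75 226.25 49.998497 [ 475.3 -302.7   60. ]
pan circ 374.75 225.25 46.9515 [ 477.9 -288.7   60. ]
tray [[625.1225018121644, 432.57919990213486], [656.7453148546675, 273.3621749431121], [422.30214796119606, 225.62235858215658], [391.27392078181174, 383.8924929839533]] 79.3803482055664
stand [[678.3007424274236, 118.47565840534716], [686.8762008113654, -100.38586953189976], [482.63263481474604, -107.61595811799815], [474.37345871712677, 109.9862213856605]] 88.31531524658203
balance [[531.178066510789, -218.76186389744137], [542.3440852765498, -369.6350555088576], [355.1813346991778, -381.51784516826734], [344.27772540742086, -231.45133765605587]] 86.26860046386719
```

```bash
cat >> h.py <<'E'
from scipy.spatial.transform import Rotation as Ro
def pose():
    s=read_state();return s,np.array(s["eef_pos"]),Ro.from_euler("xyz",s["ee_rot"]).as_matrix()
def go(target,verbose=True):
    "print tool-axes shift to world TCP target"
    s,p,R=pose()
    d=R.T@(np.asarray(target,float)-p)
    print("t",round(s["t"],2),"tcp",p,"F",s["ft_force"],"grip",round(s["grip_width"],1),"yawtool_y",np.degrees(np.arctan2(R[1,1],R[0,1])).round(2),"tilt",R[:2,0].round(4))
    print("shift tool mm",d.round(1),"norm",np.linalg.norm(d).round(1))
E
python3 - <<'E'
from h import *
s,p,R=pose();np.set_printoptions(suppress=True,precision=4);print(R);np.set_printoptions(precision=1)
go((555,4.6,231))
t=camera("top");s=camera("side")
from scipy.optimize import least_squares
C=cloud(s);T=cloud(t)
for n,x,y,Rr,z0,z1 in(("amber",555,5,31,20,95),("yellow",624,-55,29,20,110),("jar",624,69,21.5,15,55),("weight",619.6,7.6,11,12,32)):
    m=(C[...,2]>z0)&(C[...,2]<z1)&(np.hypot(C[...,0]-x,C[...,1]-y)<Rr+8)
    if n=="jar" or n=="amber" or n=="yellow" or 1:
        q=C[m][:,:2];f=least_squares(lambda c:np.hypot(q[:,0]-c[0],q[:,1]-c[1])-Rr,(x,y),loss="soft_l1",f_scale=2);print(n,m.sum(),f.x)
E
```

```text
[[ 0.      0.393  -0.9196]
 [-0.     -0.9196 -0.393 ]
 [-1.      0.     -0.    ]]
t 2.15 tcp [ 216.1 -505.7  231.3] F [-0.4 -1.2  0.9] grip 85.2 yawtool_y -66.86 tilt [ 0. -0.]
shift tool mm [   0.3 -336.1 -512.1] norm 612.6
amber 705 [555.1   7.2]
yellow 628 [624.5 -53.3]
jar 269 [624.3  71.8]
weight 67 [620.9  10.1]
```

Request:
{"api": "play_rows", "payload": {
  "series": [1,0,-0.033,-0.05,5,1,0,-0.066,-0.1,10,1,0,-0.1,-0.15,15,1,0,-0.134,-0.2,20,1,0,-0.168,-0.25,23.14]
}}

```text
t: 2.88
eef_pos: [380.8, -251.4, 231.5]
ee_rot: [2.544, 1.57, -0.6]
ft_force: [1.0, -0.5, 0.3]
grip_width: 85.0
```

```bash
python3 -c "
from h import *
go((555.2,5.9,231))"
```

```text
t 2.88 tcp [ 380.8 -251.4  231.5] F [ 1.  -0.5  0.3] grip 85.0 yawtool_y -90.15 tilt [ 0. -0.]
shift tool mm [   0.5 -257.7 -173.7] norm 310.8
```

Request:
{"api": "play_rows", "payload": {
  "series": [1,0,-0.051,-0.034,0,1,0,-0.102,-0.069,0,1,0,-0.153,-0.103,0,1,0,-0.205,-0.138,0,1,0,-0.258,-0.174,0]
}}

```text
t: 3.5
eef_pos: [554.0, 5.5, 231.5]
ee_rot: [2.89, 1.57, -0.251]
ft_force: [0.2, -0.6, -0.2]
grip_width: 85.7
```

```bash
python3 -c "
from h import *
for i in range(3): go((555.2,5.9,75)); camera('top')"
```

```text
t 3.5 tcp [554.    5.5 231.5] F [ 0.2 -0.6 -0.2] grip 85.7 yawtool_y -89.99 tilt [ 0. -0.]
shift tool mm [156.5  -0.4  -1.1] norm 156.5
t 3.55 tcp [556.8  10.6 231.4] F [-3.4  4.7 -1. ] grip 85.1 yawtool_y -89.85 tilt [0. 0.]
shift tool mm [156.4   5.    1.9] norm 156.5
t 3.6 tcp [555.    7.7 231.1] F [-0.9  0.1 -1. ] grip 85.1 yawtool_y -89.75 tilt [0. 0.]
shift tool mm [156.1   2.   -0. ] norm 156.1
```

Request:
{"api": "play_rows", "payload": {
  "series": [1,0.03,0,0,0,1,0.06,0,0,0,1,0.08,0,0,0,1,0.08,0,0,0,1,0.08,0,0,0]
}}

```text
t: 4.28
eef_pos: [553.3, 2.9, 152.3]
ee_rot: [2.996, 1.57, -0.147]
ft_force: [0.1, -0.1, 0.6]
grip_width: 84.9
```

```bash
python3 -c "
from h import *
for i in range(2): go((555.2,5.9,75)); camera('top')
"
```

```text
t 4.28 tcp [553.3   2.9 152.3] F [ 0.1 -0.1  0.6] grip 84.9 yawtool_y -90.05 tilt [ 0. -0.]
shift tool mm [77.3 -3.  -1.9] norm 77.3
t 4.33 tcp [553.4   3.  152.4] F [-0.3  0.3  0.8] grip 85.3 yawtool_y -90.04 tilt [ 0. -0.]
shift tool mm [77.4 -2.9 -1.7] norm 77.5
```

Request:
{"api": "play_rows", "payload": {
  "series": [1,0,-0.003,-0.002,0,1,0.03,-0.003,-0.002,0,1,0.055,-0.003,-0.002,0,1,0.079,-0.003,-0.002,0,1,0.079,-0.003,-0.002,0]
}}

```text
t: 5.0
eef_pos: [554.3, 6.8, 71.3]
ee_rot: [-0.085, 1.568, 3.057]
ft_force: [-0.4, 0.4, 0.0]
grip_width: 85.4
```

Request:
{"api": "play_rows", "payload": {
  "series": [1,0,0,0,0,0.6,0,0,0,0,0.5,0,0,0,0,0.4,0,0,0,0,0.4,0,0,0,0]
}}

```text
t: 5.62
eef_pos: [555.8, 6.7, 73.9]
ee_rot: [-3.063, 1.569, 0.078]
ft_force: [-2.7, 2.2, 12.4]
grip_width: 57.2
```

```bash
python3 -c "
from m import *
go((555.2,5.9,73)); s=camera('side');t=camera('top');cv2.imwrite('pics/side1.png',s['frame'][:,:,::-1]);cv2.imwrite('pics/s1.png',cv2.resize(s['frame'][130:270,200:400,::-1],None,fx=4,fy=4))
"
```

```text
t 5.62 tcp [555.8   6.7  73.9] F [-2.7  2.2 12.4] grip 57.2 yawtool_y -90.01 tilt [0. 0.]
shift tool mm [0.9 0.8 0.6] norm 1.3
```

View pics/s1.png

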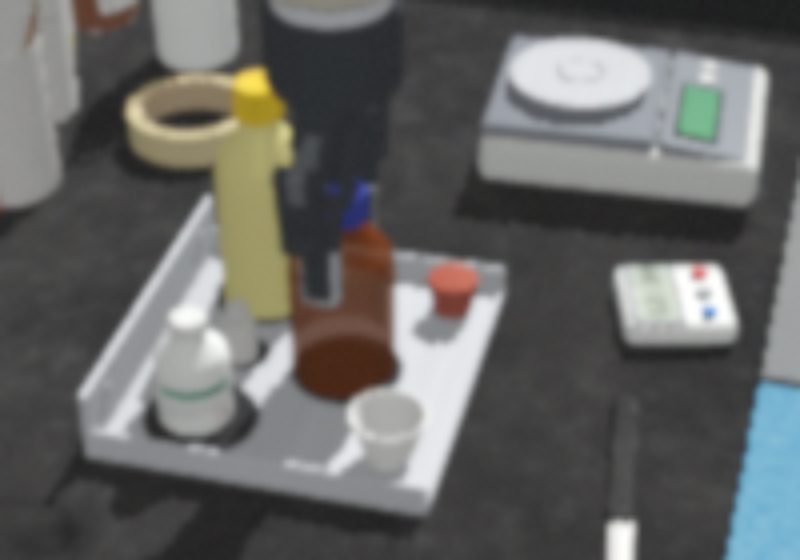

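```bash
python3 -c "
from m import *
go((555.2,5.9,73)); t=camera('top');W=cloud(t)
rep('amber cap',t,120,145,134,555,5)
C=cloud(camera('side'))
from scipy.optimize import least_squares
m=(C[...,2]>10)&(C[...,2]<60)&(np.hypot(C[...,0]-555,C[...,1]-6)<39)
q=C[m][:,:2];f=least_squares(lambda c:np.hypot(q[:,0]-c[0],q[:,1]-c[1])-31,(555,6),loss='soft_l1',f_scale=2);print(f.x)
go((555.2,5.9,73));
"
```

```text
t 5.72 tcp [555.8   6.7  73.9] F [-2.6  2.2 11.1] grip 57.4 yawtool_y -90.0 tilt [0. 0.]
shift tool mm [0.9 0.8 0.6] norm 1.3
amber cap none
[555.2   7. ]
t 5.83 tcp [555.8   6.7  73.8] F [-2.8  2.3 11. ] grip 57.4 yawtool_y -90.01 tilt [0. 0.]
shift tool mm [0.8 0.8 0.6] norm 1.3
```

Request:
{"api": "play_rows", "payload": {
  "series": [0.4,-0.004,0,0,0,0.4,-0.02,0,0,0,0.4,-0.05,0,0,0,0.4,-0.08,0,0,0,0.4,-0.1,0,0,0]
}}

```text
t: 6.45
eef_pos: [555.3, 6.4, 174.6]
ee_rot: [3.048, 1.569, -0.094]
ft_force: [-0.2, 0.3, -3.2]
grip_width: 57.1
```

```bash
python3 -c "
from m import *
go((555.8,6.7,173.9)); s=camera('side');t=camera('top')
cv2.imwrite('pics/s2.png',s['frame'][:,:,::-1])
for p in (s,t):
    m=regions_of(p,'tray')[0]['mask'].astype(np.uint8)
    c=max(cv2.findContours(m,0,2)[0],key=cv2.contourArea);c=cv2.approxPolyDP(cv2.convexHull(c),6,True)[:,0]
    for q in c: print(q,atz(p,*q,0)[:2],atz(p,*q,14)[:2])
    W=cloud(p);k=(m>0)&(abs(W[...,2]-4)<6);q=W[k][:,:2].astype(np.float32);r=cv2.minAreaRect(q);print('floor rect',r)
go((555.8,6.7,173.9))
"
```

```text
t 6.45 tcp [555.3   6.4 174.6] F [-0.2  0.3 -3.2] grip 57.1 yawtool_y -90.01 tilt [ 0. -0.]
shift tool mm [ 0.7 -0.3 -0.5] norm 0.9
[194 293] [662.5 269.8] [654.4 280.7]
[315 302] [425. 223.] [422.2 234.9]
[311 382] [389.1 387.3] [387.1 395.6]
[168 369] [624.5 434.6] [617.2 441.8]
floor rect ((526.571044921875, 328.71240234375), (247.30165100097656, 176.56190490722656), 11.162407875061035)
[177 163] [655.4 281.9] [653.7 278.8]
[192 241] [426.2 234.1] [427.  231.5]
[140 252] [392.8 385.6] [393.9 381.4]
[125 174] [621.4 434.3] [620.  429.5]
floor rect ((523.4950561523438, 331.6177673339844), (238.91043090820312, 160.86056518554688), 11.155832290649414)
t 6.65 tcp [554.8   6.5 172.3] F [ 0.1 -0.2 -4.3] grip 57.2 yawtool_y -90.0 tilt [ 0. -0.]
shift tool mm [-1.6 -0.2 -1. ] norm 1.8
```

View pics/s2.png

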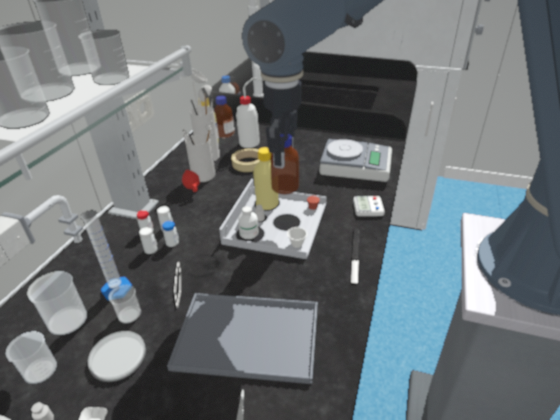

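Request:
{"api": "play_rows", "payload": {
  "series": [0.4,0,-0.02,0.002,0,0.4,0,-0.06,0.006,0,0.4,0,-0.11,0.011,0,0.4,0,-0.16,0.016,0,0.4,0,-0.21,0.02,0]
}}

```text
t: 7.28
eef_pos: [533.8, 219.0, 171.4]
ee_rot: [0.188, 1.569, -2.953]
ft_force: [1.1, 1.0, -3.0]
grip_width: 57.2
```

Request:
{"api": "play_rows", "payload": {
  "series": [0.4,0,-0.04,0.004,0,0.4,0,-0.08,0.008,0,0.4,0,-0.11,0.01,0,0.4,0,-0.118,0.011,0,0.4,0,-0.118,0.011,0]
}}

```text
t: 7.9
eef_pos: [523.4, 334.7, 171.5]
ee_rot: [0.552, 1.569, -2.588]
ft_force: [0.7, -0.0, -3.1]
grip_width: 57.1
```

```bash
python3 -c "
from m import *
camera('top');camera('top');go((524,333.5,71.5)); 
"
```

```text
t 8.0 tcp [523.9 333.8 171.9] F [-0.7 -0.3 -3.9] grip 57.0 yawtool_y -90.03 tilt [-0. -0.]
shift tool mm [100.4   0.2  -0.2] norm 100.4
```

Request:
{"api": "play_rows", "payload": {
  "series": [0.4,0.03,0,0,0,0.4,0.06,0,0,0,0.4,0.085,0,0,0,0.4,0.095,0,0,0,0.4,0.098,0,0,0]
}}

```text
t: 8.62
eef_pos: [524.3, 334.1, 74.3]
ee_rot: [0.607, 1.571, -2.536]
ft_force: [0.4, 0.2, -3.3]
grip_width: 57.2
```

```bash
python3 -c "
from m import *
camera('top');go((524,333.5,71.5)); s=camera('side');cv2.imwrite('pics/s3.png',cv2.resize(s['frame'][230:400,150:350,::-1],None,fx=3.5,fy=3.5))
C=cloud(s);m=(C[...,2]>10)&(C[...,2]<60)&(np.hypot(C[...,0]-524,C[...,1]-333)<40)
from scipy.optimize import least_squares
q=C[m][:,:2];f=least_squares(lambda c:np.hypot(q[:,0]-c[0],q[:,1]-c[1])-31,(524,333),loss='soft_l1',f_scale=2);print(f.x)
"
```

```text
t 8.68 tcp [524.4 334.3  74.5] F [ 0.6 -0.6 -3.7] grip 57.5 yawtool_y -90.03 tilt [0. 0.]
shift tool mm [3.  0.8 0.4] norm 3.1
[523.4 334.6]
```

View pics/s3.png

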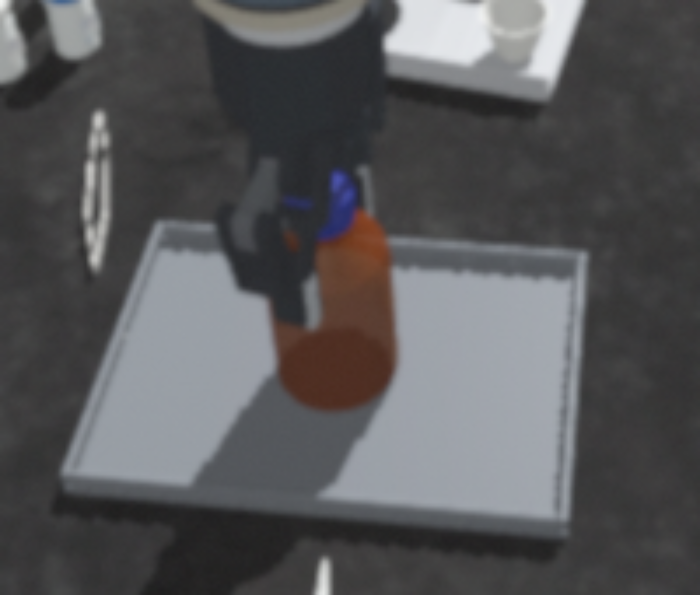

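Request:
{"api": "play_rows", "payload": {
  "series": [0.4,0.001,0,0,0,0.4,0.002,0,0,0,0.4,0.002,0,0,0,0.4,0.002,0,0,0,0.4,0.002,0,0,0]
}}

```text
t: 9.35
eef_pos: [524.1, 334.6, 72.4]
ee_rot: [-2.552, 1.571, 0.59]
ft_force: [-0.3, -0.3, -4.0]
grip_width: 57.5
```

Request:
{"api": "play_rows", "payload": {
  "series": [0.4,0.0005,0,0,0,0.4,0.001,0,0,0,0.4,0.001,0,0,0,0.4,0.001,0,0,0,0.4,0.001,0,0,0]
}}

```text
t: 9.98
eef_pos: [524.4, 334.7, 72.0]
ee_rot: [-2.771, 1.57, 0.371]
ft_force: [-1.0, -0.6, 5.4]
grip_width: 57.3
```

Request:
{"api": "play_rows", "payload": {
  "series": [0.6,0,0,0,0,0.8,0,0,0,0,1,0,0,0,0,1,0,0,0,0,1,0,0,0,0]
}}

```text
t: 10.6
eef_pos: [524.1, 334.5, 71.2]
ee_rot: [-0.047, 1.571, 3.095]
ft_force: [0.4, -0.5, 0.6]
grip_width: 85.3
```

```bash
python3 -c "
from m import *
go((524,333.5,210)); s=camera('side')
C=cloud(s);m=(C[...,2]>10)&(C[...,2]<60)&(np.hypot(C[...,0]-524,C[...,1]-333)<40)
from scipy.optimize import least_squares
q=C[m][:,:2];f=least_squares(lambda c:np.hypot(q[:,0]-c[0],q[:,1]-c[1])-31,(524,333),loss='soft_l1',f_scale=2);print(f.x)
go((624.4,-53,210))
"
```

```text
t 10.6 tcp [524.1 334.5  71.2] F [ 0.4 -0.5  0.6] grip 85.3 yawtool_y -90.0 tilt [-0.  0.]
shift tool mm [-138.8    1.     0.1] norm 138.8
[523.5 335.3]
t 10.65 tcp [524.1 334.5  71.3] F [ 0.3 -0.   0.1] grip 85.6 yawtool_y -90.01 tilt [-0.  0.]
shift tool mm [-138.8  387.5 -100.4] norm 423.7
```

Request:
{"api": "play_rows", "payload": {
  "series": [1,-0.04,0,0,0,1,-0.09,0,0,0,1,-0.139,0,0,0,1,-0.139,0.05,-0.013,0,1,-0.139,0.11,-0.028,0]
}}

```text
t: 11.28
eef_pos: [552.2, 223.9, 210.9]
ee_rot: [-2.816, 1.569, 0.327]
ft_force: [2.0, -1.3, -1.3]
grip_width: 85.2
```

Request:
{"api": "play_rows", "payload": {
  "series": [1,0,0.06,-0.015,0,1,0,0.12,-0.031,0,1,0,0.18,-0.047,0,1,0,0.24,-0.062,0,1,0,0.277,-0.072,0]
}}

```text
t: 11.9
eef_pos: [624.3, -55.3, 210.3]
ee_rot: [2.229, 1.571, -0.914]
ft_force: [-0.4, -0.2, -0.1]
grip_width: 85.3
```

Request:
{"api": "play_rows", "payload": {
  "series": [1,0,0,0,0,1,0,0,0,0,1,0.02,0,0,0,1,0.03,0,0,0,1,0.03,0,0,0]
}}

```text
t: 12.52
eef_pos: [623.7, -51.7, 179.8]
ee_rot: [-0.198, 1.569, 2.944]
ft_force: [-0.2, -0.8, -0.5]
grip_width: 85.1
```

```bash
python3 -c "
from m import *
camera('top');go((624.4,-53,94))
"
```

```text
t 12.57 tcp [624.  -51.9 180.5] F [-0.2  0.6 -0.9] grip 85.0 yawtool_y -89.96 tilt [-0.  0.]
shift tool mm [86.5  1.1 -0.4] norm 86.5
```

Request:
{"api": "play_rows", "payload": {
  "series": [1,0.02,0.001,0,0,1,0.045,0.001,0,0,1,0.07,0.001,0,0,1,0.086,0.001,0,0,1,0.086,0.001,0,0]
}}

```text
t: 13.2
eef_pos: [623.8, -53.4, 93.9]
ee_rot: [-0.171, 1.57, 2.971]
ft_force: [-1.3, 0.7, 0.8]
grip_width: 85.1
```

```bash
python3 -c "
from m import *
camera('top');go((624.4,-53,94))
"
```

```text
t 13.25 tcp [624.3 -53.4  94.8] F [ 0.1 -0.3  0.2] grip 85.2 yawtool_y -90.0 tilt [ 0. -0.]
shift tool mm [ 0.8 -0.4 -0.1] norm 0.9
```

Request:
{"api": "play_rows", "payload": {
  "series": [0.7,0,0,0,0,0.5,0,0,0,0,0.4,0,0,0,0,0.4,0,0,0,0,0.4,0,0,0,0]
}}

```text
t: 13.88
eef_pos: [624.9, -53.6, 96.0]
ee_rot: [3.004, 1.568, -0.138]
ft_force: [-1.0, 0.9, 8.0]
grip_width: 53.1
```

```bash
python3 -c "
from m import *
camera('top');go((624.4,-53,94))
"
```

```text
t 13.93 tcp [625.  -53.6  96. ] F [-0.3  1.   8.3] grip 52.6 yawtool_y -90.0 tilt [ 0. -0.]
shift tool mm [ 2.  -0.6  0.6] norm 2.1
```

Request:
{"api": "play_rows", "payload": {
  "series": [0.4,-0.005,0,0,0,0.4,-0.03,0,0,0,0.4,-0.07,0,0,0,0.4,-0.1,0,0,0,0.4,-0.12,0,0,0]
}}

```text
t: 14.55
eef_pos: [624.2, -53.5, 216.2]
ee_rot: [3.007, 1.569, -0.135]
ft_force: [0.0, -0.7, -2.5]
grip_width: 52.1
```

Request:
{"api": "play_rows", "payload": {
  "series": [0.4,0,-0.02,0.001,0,0.4,0,-0.06,0.004,0,0.4,0,-0.11,0.007,0,0.4,0,-0.16,0.01,0,0.4,0,-0.21,0.013,0]
}}

```text
t: 15.18
eef_pos: [609.9, 159.0, 213.1]
ee_rot: [0.068, 1.569, -3.073]
ft_force: [1.1, 0.1, -1.7]
grip_width: 52.3
```

Request:
{"api": "play_rows", "payload": {
  "series": [0.4,0,-0.05,0.003,0,0.4,0,-0.1,0.006,0,0.4,0,-0.15,0.009,0,0.4,0,-0.18,0.01,0,0.4,0,-0.192,0.011,0]
}}

```text
t: 15.8
eef_pos: [598.6, 350.6, 212.9]
ee_rot: [0.344, 1.569, -2.796]
ft_force: [-0.6, -0.8, -1.3]
grip_width: 52.7
```

```bash
python3 -c "
from m import *
camera('top');camera('top');camera('top');go((601,349,94.8))
"
```

```text
t 15.95 tcp [599.7 348.3 213.6] F [ 0.4  0.4 -1.7] grip 52.4 yawtool_y -89.99 tilt [-0. -0.]
shift tool mm [118.8  -0.8  -1.5] norm 118.8
```

Request:
{"api": "play_rows", "payload": {
  "series": [0.4,0.03,0,-0.001,0,0.4,0.06,0,-0.001,0,0.4,0.09,0,-0.001,0,0.4,0.11,0,-0.001,0,0.4,0.118,0,-0.001,0]
}}

```text
t: 16.58
eef_pos: [601.0, 347.6, 95.3]
ee_rot: [0.529, 1.569, -2.614]
ft_force: [0.5, -0.0, -0.8]
grip_width: 52.4
```

Request:
{"api": "play_rows", "payload": {
  "series": [0.4,0.001,0,0,0,0.4,0.002,0,0,0,0.4,0.003,0,0,0,0.4,0.003,0,0,0,0.4,0.003,0,0,0]
}}

```text
t: 17.2
eef_pos: [601.5, 348.8, 94.1]
ee_rot: [-2.69, 1.569, 0.452]
ft_force: [0.2, 0.4, 3.6]
grip_width: 52.2
```

Request:
{"api": "play_rows", "payload": {
  "series": [0.6,0,0,0,0,0.8,0,0,0,0,1,0,0,0,0,1,0,0,0,0,1,0,0,0,0]
}}

```text
t: 17.82
eef_pos: [601.0, 348.5, 93.2]
ee_rot: [0.411, 1.571, -2.731]
ft_force: [0.1, -1.5, 0.3]
grip_width: 85.2
```

```bash
python3 -c "
from m import *
go((624.3,71.5,194)); s=camera('side');cv2.imwrite('pics/s4.png',s['frame'][:,:,::-1])
go((624.3,71.5,194))
C=cloud(s)
from scipy.optimize import least_squares
for n,x,y,Rr,z0,z1 in(('jar',624,71,21.5,15,55),('weight',619.6,9,11,12,32),('amber',524,334.5,31,10,60),('yellow',601,349,29,10,80)):
    m=(C[...,2]>z0)&(C[...,2]<z1)&(np.hypot(C[...,0]-x,C[...,1]-y)<Rr+8)
    q=C[m][:,:2];f=least_squares(lambda c:np.hypot(q[:,0]-c[0],q[:,1]-c[1])-Rr,(x,y),loss='soft_l1',f_scale=2);print(n,m.sum(),f.x)
"
```

```text
t 17.82 tcp [601.  348.5  93.2] F [ 0.1 -1.5  0.3] grip 85.2 yawtool_y -90.0 tilt [-0. -0.]
shift tool mm [-100.8  277.   -23.3] norm 295.7
t 17.88 tcp [601.  348.5  93.2] F [-0.4  0.3 -0.3] grip 85.2 yawtool_y -90.0 tilt [-0. -0.]
shift tool mm [-100.8  277.   -23.3] norm 295.7
jar 271 [624.6  71.6]
weight 66 [620.2  10.2]
amber 645 [523.4 335.3]
yellow 892 [600.7 349.4]
```

View pics/s4.png

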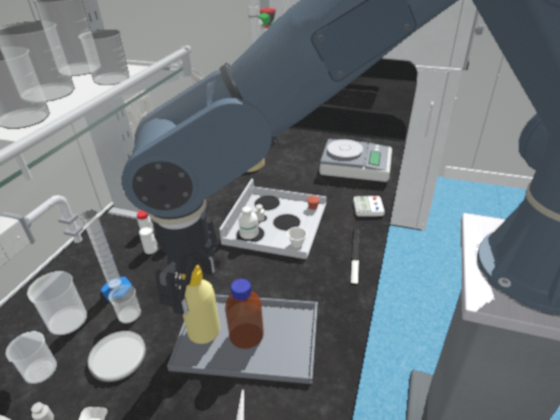

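Request:
{"api": "play_rows", "payload": {
  "series": [1,-0.03,0,0,0,1,-0.08,0,0,0,1,-0.12,0,0,0,0.7,-0.12,0.03,-0.003,0,0.7,-0.12,0.08,-0.007,0]
}}

```text
t: 18.5
eef_pos: [607.9, 268.6, 213.7]
ee_rot: [-2.683, 1.57, 0.46]
ft_force: [0.7, 0.4, -0.3]
grip_width: 59.7
```

Request:
{"api": "play_rows", "payload": {
  "series": [0.7,0,0.06,-0.005,0,0.7,0,0.12,-0.01,0,0.7,0,0.17,-0.014,0,0.7,0,0.197,-0.016,0,0.7,0.03,0.197,-0.016,0]
}}

```text
t: 19.12
eef_pos: [625.4, 69.4, 185.1]
ee_rot: [3.13, 1.566, -0.014]
ft_force: [0.1, 0.7, 0.0]
grip_width: 59.5
```

Request:
{"api": "play_rows", "payload": {
  "series": [0.7,0.03,0,0,0,0.7,0.06,0,0,0,0.7,0.08,0,0,0,0.7,0.08,0,0,0,0.7,0.08,0,0,0]
}}

```text
t: 19.75
eef_pos: [624.7, 71.6, 104.4]
ee_rot: [-3.091, 1.569, 0.051]
ft_force: [0.8, 0.6, 0.7]
grip_width: 59.6
```

```bash
python3 -c "
from m import *
camera('top');go((624.5,71.6,34))
"
```

```text
t 19.8 tcp [624.7  71.6 104.6] F [ 0.4  0.9 -1.1] grip 59.9 yawtool_y -90.0 tilt [0. 0.]
shift tool mm [70.6 -0.   0.4] norm 70.6
```

Request:
{"api": "play_rows", "payload": {
  "series": [0.7,0.02,0,0,0,0.7,0.04,0,0,0,0.7,0.06,0,0,0,0.7,0.0705,0,0,0,0.7,0.0705,0,0,0]
}}

```text
t: 20.42
eef_pos: [623.6, 71.5, 31.7]
ee_rot: [0.026, 1.569, -3.115]
ft_force: [0.6, -0.5, 0.5]
grip_width: 59.8
```

Request:
{"api": "play_rows", "payload": {
  "series": [0.6,0,0,0,0,0.4,0,0,0,0,0.2,0,0,0,0,0.2,0,0,0,0,0.2,0,0,0,0]
}}

```text
t: 21.05
eef_pos: [624.7, 71.5, 33.9]
ee_rot: [-3.122, 1.569, 0.019]
ft_force: [0.3, 0.1, 6.4]
grip_width: 39.5
```

```bash
python3 -c "
from m import *
camera('top');go((624.5,71.6,34))
"
```

```text
t 21.1 tcp [624.7  71.5  33.9] F [-0.6  0.1  6.2] grip 39.5 yawtool_y -90.0 tilt [0. 0.]
shift tool mm [-0.1 -0.1  0.2] norm 0.3
```

Request:
{"api": "play_rows", "payload": {
  "series": [0.2,-0.005,0,0,0,0.2,-0.03,0,0,0,0.2,-0.06,0,0,0,0.2,-0.09,0,0,0,0.2,-0.105,0,0,0]
}}

```text
t: 21.72
eef_pos: [624.5, 71.6, 139.6]
ee_rot: [-3.086, 1.569, 0.056]
ft_force: [-0.3, -0.1, -0.7]
grip_width: 39.3
```

Request:
{"api": "play_rows", "payload": {
  "series": [0.2,0,-0.02,0.014,0,0.2,0,-0.05,0.036,0,0.2,0,-0.09,0.064,0,0.2,0,-0.13,0.092,0,0.2,0,-0.16,0.114,0]
}}

```text
t: 22.35
eef_pos: [507.3, 233.3, 136.6]
ee_rot: [0.239, 1.568, -2.901]
ft_force: [-0.1, 0.3, -0.4]
grip_width: 39.2
```

Request:
{"api": "play_rows", "payload": {
  "series": [0.2,0,-0.04,0.028,0,0.2,0,-0.07,0.05,0,0.2,0,-0.0875,0.0617,0,0.2,0.02,-0.0875,0.0617,0,0.2,0.04,-0.0875,0.0617,0]
}}

```text
t: 22.98
eef_pos: [446.6, 319.5, 96.3]
ee_rot: [0.463, 1.569, -2.677]
ft_force: [0.3, -0.3, -1.0]
grip_width: 39.7
```

Request:
{"api": "play_rows", "payload": {
  "series": [0.2,0.025,0,0,0,0.2,0.045,0,0,0,0.2,0.06,0,0,0,0.2,0.063,0,0,0,0.2,0.063,0,0,0]
}}

```text
t: 23.6
eef_pos: [448.3, 319.2, 34.9]
ee_rot: [-2.338, 1.571, 0.803]
ft_force: [-0.6, 0.7, -0.9]
grip_width: 39.8
```

```bash
python3 -c "
from m import *
camera('top');go((449,319,33.9))
"
```

```text
t 23.65 tcp [448.5 319.2  35.3] F [ 0.4  0.3 -0.4] grip 39.1 yawtool_y -90.0 tilt [0. 0.]
shift tool mm [ 1.4  0.2 -0.5] norm 1.5
```

Request:
{"api": "play_rows", "payload": {
  "series": [0.2,0.001,0,0,0,0.2,0.002,0,0,0,0.2,0.003,0,0,0,0.2,0.003,0,0,0,0.2,0.003,0,0,0]
}}

```text
t: 24.28
eef_pos: [448.5, 319.1, 32.0]
ee_rot: [-2.648, 1.571, 0.494]
ft_force: [-0.5, 0.0, 2.7]
grip_width: 39.4
```

Request:
{"api": "play_rows", "payload": {
  "series": [0.2,0.0005,0,0,0,0.2,0.001,0,0,0,0.2,0.001,0,0,0,0.2,0.001,0,0,0,0.2,0.001,0,0,0]
}}

```text
t: 24.9
eef_pos: [448.6, 319.1, 31.9]
ee_rot: [-2.79, 1.57, 0.351]
ft_force: [-3.5, -2.6, 15.7]
grip_width: 39.3
```

Request:
{"api": "play_rows", "payload": {
  "series": [0.2,-0.0008,0,0,0,0.4,-0.0008,0,0,0,0.6,-0.0008,0,0,0,0.7,-0.0008,0,0,0,0.7,-0.0008,0,0,0]
}}

```text
t: 25.52
eef_pos: [448.3, 319.0, 31.4]
ee_rot: [0.587, 1.571, -2.554]
ft_force: [0.4, -0.8, -0.3]
grip_width: 59.7
```

```bash
python3 -c "
from m import *
go((620.5,10.2,134)); s=camera('side');t=camera('top');cv2.imwrite('pics/s5.png',s['frame'][:,:,::-1])
cv2.imwrite('pics/t5.png',t['frame'][:,:,::-1])
C=cloud(s)
from scipy.optimize import least_squares
for n,x,y,Rr,z0,z1 in(('jar',448.5,319.1,21.5,15,53),('weight',619.6,9,11,12,32),('amber',524,334.5,31,10,60),('yellow',601,349,29,10,80)):
    m=(C[...,2]>z0)&(C[...,2]<z1)&(np.hypot(C[...,0]-x,C[...,1]-y)<Rr+8)
    q=C[m][:,:2];f=least_squares(lambda c:np.hypot(q[:,0]-c[0],q[:,1]-c[1])-Rr,(x,y),loss='soft_l1',f_scale=2);print(n,m.sum(),f.x)
rep('weight',t,25,60,44,616,9,18)
"
```

```text
t 25.52 tcp [448.3 319.   31.4] F [ 0.4 -0.8 -0.3] grip 59.7 yawtool_y -90.0 tilt [-0. -0.]
shift tool mm [-102.6  308.8 -172.2] norm 368.1
jar 195 [448.  319.3]
weight 1 [620.7  10.3]
amber 638 [523.4 335.2]
yellow 897 [600.7 349.4]
weight 48 px [269.6 174.4] z 33.73229164355804 xy centroid [620.    7.8] enc [620.    7.8] r 10.091676664352418
```

View pics/s5.png

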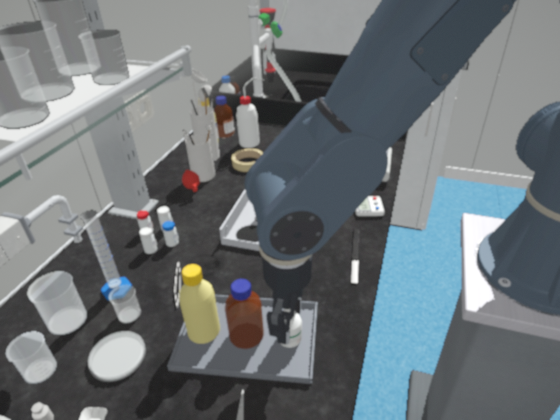

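Request:
{"api": "play_rows", "payload": {
  "series": [0.7,-0.03,0,0,0,0.7,-0.08,0,0,0,0.7,-0.14,0,0,0,0.6,-0.14,0.04,-0.022,0,0.6,-0.14,0.09,-0.05,0]
}}

```text
t: 26.25
eef_pos: [498.8, 228.6, 172.5]
ee_rot: [-2.774, 1.569, 0.37]
ft_force: [0.9, 0.6, -0.1]
grip_width: 50.9
```

Request:
{"api": "play_rows", "payload": {
  "series": [0.6,0,0.05,-0.028,0,0.6,0,0.1,-0.056,0,0.6,0,0.15,-0.084,0,0.6,0,0.2,-0.112,0,0.6,0,0.219,-0.122,0]
}}

```text
t: 26.88
eef_pos: [621.2, 7.4, 171.3]
ee_rot: [1.71, 1.571, -1.434]
ft_force: [0.2, 0.7, -1.5]
grip_width: 51.0
```

Request:
{"api": "play_rows", "payload": {
  "series": [0.6,0.03,0,0,0,0.6,0.07,0,0,0,0.6,0.1,0,0,0,0.6,0.1,0,0,0,0.6,0.1,0,0,0]
}}

```text
t: 27.5
eef_pos: [620.9, 10.4, 72.9]
ee_rot: [3.126, 1.569, -0.015]
ft_force: [0.4, -0.0, -0.4]
grip_width: 51.2
```

```bash
python3 -c "
from m import *
s=camera('side');go((620.4,10.1,10))
cv2.imwrite('pics/s6.png',cv2.resize(s['frame'][130:270,200:400,::-1],None,fx=4,fy=4))
"
```

```text
t 27.55 tcp [621.1  10.3  73.2] F [ 0.5 -0.1  0.7] grip 50.9 yawtool_y -89.98 tilt [ 0. -0.]
shift tool mm [63.2  0.2  0.9] norm 63.2
```

View pics/s6.png

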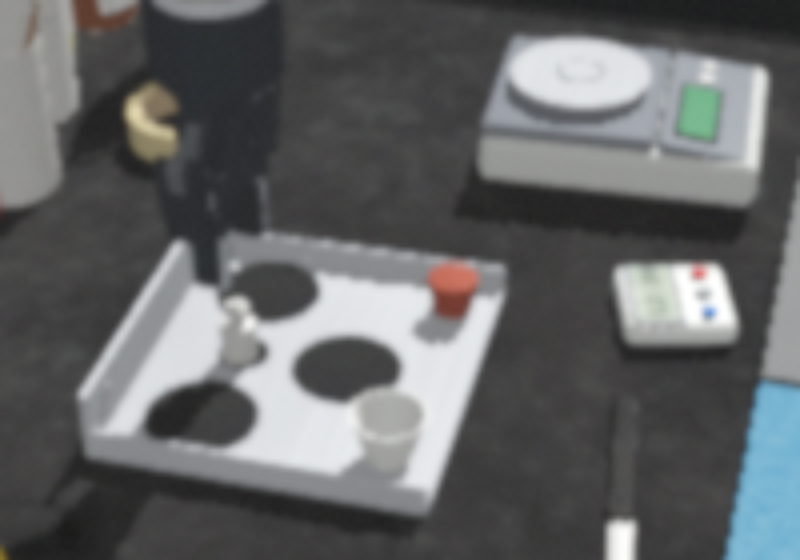

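Request:
{"api": "play_rows", "payload": {
  "series": [0.6,0.02,0,0.0005,0,0.6,0.04,0,0.0005,0,0.6,0.055,0,0.0005,0,0.6,0.062,0,0.0005,0,0.6,0.062,0,0.0005,0]
}}

```text
t: 28.18
eef_pos: [619.6, 10.0, 9.0]
ee_rot: [-0.102, 1.57, 3.039]
ft_force: [0.2, -0.1, 0.3]
grip_width: 51.4
```

Request:
{"api": "play_rows", "payload": {
  "series": [0.4,0,0,0,0,0.2,0,0,0,0,0.05,0,0,0,0,0.05,0,0,0,0,0.05,0,0,0,0]
}}

```text
t: 28.8
eef_pos: [620.3, 9.9, 10.4]
ee_rot: [3.047, 1.57, -0.094]
ft_force: [-1.8, -1.0, 6.7]
grip_width: 19.6
```

```bash
python3 -c "
from m import *
s=camera('side');t=camera('top');go((620.4,10.1,10))
# dark spots
for nm,p in (('side',s),):
  g=cv2.cvtColor(p['frame'],cv2.COLOR_RGB2GRAY)
  for n,x,y in (('amber',555.5,6.7),('yellow',624.3,-53.4),('jar',624.6,71.5)):
    u,v=proj(p,(x,y,6)); 
    m=np.zeros_like(g);cv2.circle(m,(int(u),int(v)),18,255,-1)
    k=((g<75)&(m>0)).astype(np.uint8)
    nl,l,st,ce=cv2.connectedComponentsWithStats(k);i=1+np.argmax(st[1:,4]);print(n,(u,v),st[i],ce[i],atz(p,*ce[i],6)[:2])
cv2.imwrite('pics/s7.png',cv2.resize(s['frame'][130:270,200:400,::-1],None,fx=4,fy=4))
"
```

```text
t 28.9 tcp [620.3   9.9  10.4] F [-2.1 -0.2  5.9] grip 19.4 yawtool_y -90.0 tilt [ 0. -0.]
shift tool mm [ 0.4 -0.2 -0.1] norm 0.5
amber (np.float64(285.05309726068356), np.float64(221.719515865321)) [275 215  24  14 243] [286.  221.6] [553.5   5.4]
yellow (np.float64(266.63960423598604), np.float64(203.10961286096025)) [248 185  30  35 528] [261.2 199.7] [643.1 -63.7]
jar (np.float64(248.32379659755696), np.float64(233.13176615772815)) [237 226  26  15 308] [249.8 233.2] [621.3  70.8]
```

View pics/s7.png

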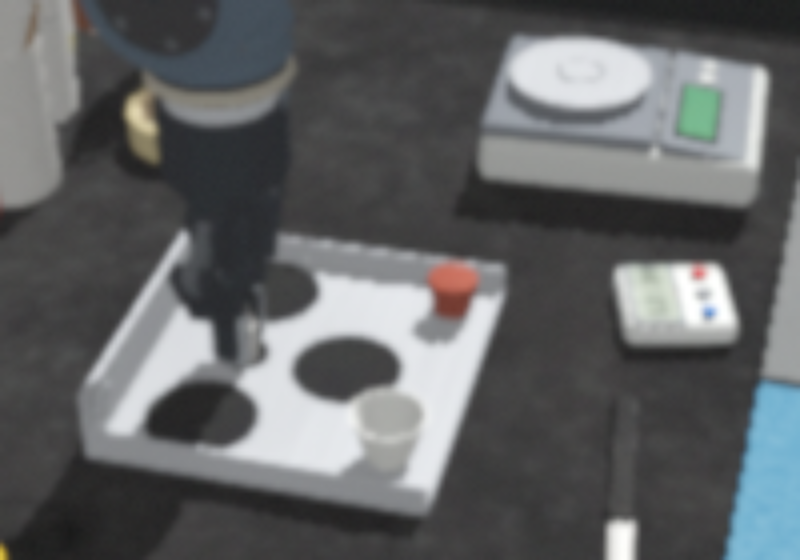

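Request:
{"api": "play_rows", "payload": {
  "series": [0.05,-0.004,0,0,0,0.05,-0.03,0,0,0,0.05,-0.07,0,0,0,0.05,-0.12,0,0,0,0.05,-0.15,0,0,0]
}}

```text
t: 29.52
eef_pos: [620.3, 10.0, 162.3]
ee_rot: [3.093, 1.568, -0.049]
ft_force: [1.1, 0.4, -1.0]
grip_width: 19.1
```

```bash
cat > pan.py <<'E'
from m import *
from scipy.optimize import least_squares
def pan(p,cx,cy,z=60):
    g=cv2.GaussianBlur(cv2.cvtColor(p['frame'],cv2.COLOR_RGB2GRAY).astype(np.float32),(0,0),0.8)
    def samp(x,y):
        u,v=proj(p,(x,y,z));return g
    pts=[]
    for a in np.radians(np.arange(0,360,5)):
        r=np.arange(38,62,.5);q=np.array([proj(p,(cx+k*np.cos(a),cy+k*np.sin(a),z)) for k in r],np.float32)
        val=cv2.remap(g,q[:,0][None],q[:,1][None],cv2.INTER_CUBIC)[0];d=np.gradient(val);i=d.argmin()
        if d[i]<-1: pts.append((cx+r[i]*np.cos(a),cy+r[i]*np.sin(a)))
    q=np.array(pts);f=least_squares(lambda c:np.hypot(q[:,0]-c[0],q[:,1]-c[1])-c[2],(cx,cy,50),loss='soft_l1',f_scale=1);return len(q),f.x,np.abs(f.fun).mean()
def ring(p,cx,cy,z=60):
    g=cv2.GaussianBlur(cv2.cvtColor(p['frame'],cv2.COLOR_RGB2GRAY).astype(np.float32),(0,0),0.6)
    best=[]
    A=np.radians(np.arange(0,360,6))
    for dx in np.arange(-8,8.1,.5):
        for dy in np.arange(-8,8.1,.5):
            s=0
            q=np.array([proj(p,(cx+dx+16.5*np.cos(a),cy+dy+16.5*np.sin(a),z)) for a in A],np.float32)
            s=cv2.remap(g,q[:,0][None],q[:,1][None],cv2.INTER_CUBIC)[0].mean();best.append((s,cx+dx,cy+dy))
    best.sort();return np.array(best[:3])
E
python3 - <<'E'
from pan import *
go((475,-302,160))
for n in('top','side'):
    p=camera(n);r=pan(p,475,-302);print(n,r);print(pan(p,r[1][0],r[1][1]),ring(p,475,-302))
E
```

```text
t 29.52 tcp [620.3  10.  162.3] F [ 1.1  0.4 -1. ] grip 19.1 yawtool_y -90.0 tilt [ 0. -0.]
shift tool mm [  1.9 312.  145.3] norm 344.2
top (72, array([ 476.3, -302.6,   50.3]), np.float64(1.2746617781121188))
(72, array([ 476.8, -302.6,   50.7]), np.float64(1.4468213027589978)) [[ 226.8  476.  -302.5]
 [ 226.9  476.5 -302.5]
 [ 226.9  476.  -302. ]]
side (72, array([ 477.7, -299.8,   52.7]), np.float64(1.9176162125090856))
(72, array([ 478. , -299.6,   52.7]), np.float64(2.0022351495759008)) [[ 216.6  475.5 -301.5]
 [ 216.6  475.5 -302. ]
 [ 216.6  475.  -301.5]]
```

Request:
{"api": "play_rows", "payload": {
  "series": [0.05,0,0.03,0.014,0,0.05,0,0.075,0.035,0,0.05,0,0.12,0.056,0,0.05,0,0.165,0.077,0,0.05,0,0.21,0.098,0]
}}

```text
t: 30.25
eef_pos: [520.5, -201.1, 158.4]
ee_rot: [-0.476, 1.569, 2.666]
ft_force: [0.6, 0.5, -1.2]
grip_width: 19.3
```

Request:
{"api": "play_rows", "payload": {
  "series": [0.05,0,0.045,0.02,0,0.05,0,0.08,0.037,0,0.05,0,0.101,0.0465,0,0.05,0.02,0.101,0.0465,0,0.05,0.04,0.101,0.0465,0]
}}

```text
t: 30.88
eef_pos: [474.6, -301.0, 118.0]
ee_rot: [-0.693, 1.57, 2.448]
ft_force: [0.0, 0.3, -1.9]
grip_width: 19.1
```

Request:
{"api": "play_rows", "payload": {
  "series": [0.05,0.01,0,0,0,0.05,0.03,0,0,0,0.05,0.045,0,0,0,0.05,0.045,0,0,0,0.05,0.045,0,0,0]
}}

```text
t: 31.5
eef_pos: [475.6, -301.2, 75.1]
ee_rot: [2.55, 1.57, -0.592]
ft_force: [0.1, -0.0, -0.7]
grip_width: 19.7
```

Run:
```python
from pan import *
s=camera('side');camera('top');go((475.8,-301,64.5))
cv2.imwrite('pics/s8.png',cv2.resize(s['frame'][100:200,290:420,::-1],None,fx=6,fy=6,interpolation=2))
```

```text
t 31.6 tcp [ 475.7 -301.2   75.3] F [ 0.2 -0.2 -0.8] grip 19.0 yawtool_y -90.0 tilt [ 0. -0.]
shift tool mm [10.8 -0.2 -0.1] norm 10.8
```

View pics/s8.png

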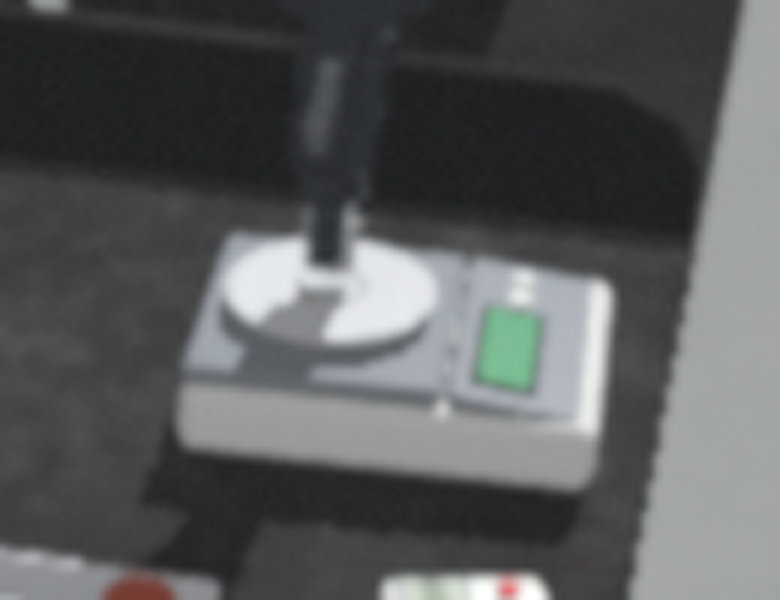

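Request:
{"api": "play_rows", "payload": {
  "series": [0.05,0.004,0,0,0,0.05,0.007,0,0,0,0.05,0.009,0,0,0,0.05,0.01,0,0,0,0.05,0.01,0,0,0]
}}

```text
t: 32.22
eef_pos: [475.4, -301.0, 64.6]
ee_rot: [2.772, 1.571, -0.369]
ft_force: [0.3, 0.4, -1.2]
grip_width: 19.2
```

Request:
{"api": "play_rows", "payload": {
  "series": [0.05,0.0005,0,0,0,0.05,0.001,0,0,0,0.05,0.001,0,0,0,0.05,0.001,0,0,0,0.05,0.001,0,0,0]
}}

```text
t: 32.85
eef_pos: [475.4, -301.1, 64.4]
ee_rot: [2.441, 1.57, -0.7]
ft_force: [-3.4, 1.9, 9.7]
grip_width: 19.5
```

Contact; release and lift.

Request:
{"api": "play_rows", "payload": {
  "series": [0.05,-0.0005,0,0,0,0.2,-0.0005,0,0,0,0.4,-0.0005,0,0,0,0.6,-0.0005,0,0,0,0.6,-0.0005,0,0,0]
}}

```text
t: 33.48
eef_pos: [475.3, -301.0, 64.0]
ee_rot: [-0.781, 1.571, 2.36]
ft_force: [0.4, -0.9, -0.1]
grip_width: 51.1
```

Request:
{"api": "play_rows", "payload": {
  "series": [0.6,-0.02,0,0,0,0.6,-0.05,0,0,0,0.6,-0.1,0,0,0,0.8,-0.13,-0.02,-0.002,0,1,-0.15,-0.07,-0.006,0]
}}

```text
t: 34.1
eef_pos: [481.6, -231.5, 215.6]
ee_rot: [2.56, 1.569, -0.584]
ft_force: [0.6, -0.7, 1.1]
grip_width: 83.6
```

Run:
```python
from pan import *
s=camera('side');t=camera('top');go((524.1,334.5,210))
cv2.imwrite('pics/s9.png',cv2.resize(s['frame'][100:200,290:420,::-1],None,fx=6,fy=6,interpolation=2))
C=cloud(s);T=cloud(t)
rep('w top',t,80,110,98,476,-301,20)
m=(C[...,2]>66)&(C[...,2]<86)&(np.hypot(C[...,0]-476,C[...,1]+301)<19);q=C[m][:,:2]
f=least_squares(lambda c:np.hypot(q[:,0]-c[0],q[:,1]-c[1])-11,(476,-301),loss='soft_l1',f_scale=2);print(m.sum(),f.x)
```

```text
t 34.2 tcp [ 482.1 -228.3  216.2] F [-0.2 -0.2  0.8] grip 85.3 yawtool_y -89.87 tilt [ 0. -0.]
shift tool mm [   6.  -562.7  -43.2] norm 564.3
w top none
56 [ 476.  -301.7]
```

View pics/s9.png

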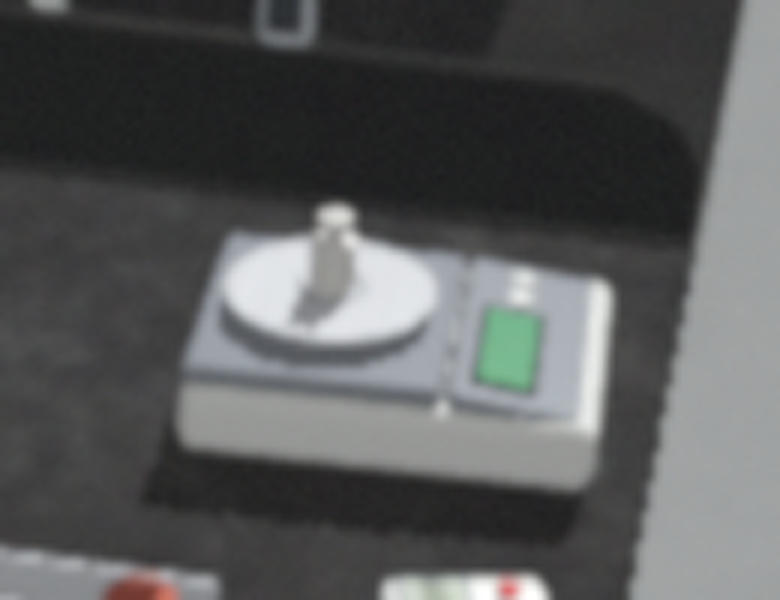

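Request:
{"api": "play_rows", "payload": {
  "series": [1,0,-0.05,-0.01,0,1,0,-0.105,-0.021,0,1,0,-0.16,-0.033,0,1,0,-0.215,-0.044,0,1,0,-0.27,-0.055,0]
}}

```text
t: 34.83
eef_pos: [536.6, 40.5, 213.9]
ee_rot: [1.042, 1.571, -2.1]
ft_force: [0.9, -0.5, -0.2]
grip_width: 85.3
```

Request:
{"api": "play_rows", "payload": {
  "series": [1,0,-0.06,-0.012,0,1,0,-0.12,-0.025,0,1,0,-0.18,-0.038,0,1,0,-0.24,-0.05,0,1,0,-0.29,-0.06,0]
}}

```text
t: 35.45
eef_pos: [596.6, 331.0, 213.4]
ee_rot: [0.616, 1.57, -2.525]
ft_force: [1.1, -0.5, 0.3]
grip_width: 85.4
```

Request:
{"api": "play_rows", "payload": {
  "series": [1,0,-0.0195,-0.0047,0,1,0,-0.0195,-0.0047,0,1,0.01,-0.0195,-0.0047,0,1,0.02,-0.0195,-0.0047,0,1,0.02,-0.0195,-0.0047,0]
}}

```text
t: 36.08
eef_pos: [600.7, 347.5, 192.8]
ee_rot: [0.465, 1.569, -2.677]
ft_force: [0.1, 0.7, 0.3]
grip_width: 85.5
```

Run:
```python
from pan import *
camera('top');go((601,348.5,93.2))
```

```text
t 36.12 tcp [601.  347.8 193.6] F [0.  1.1 0.7] grip 85.6 yawtool_y -90.04 tilt [-0. -0.]
shift tool mm [100.4  -0.7  -0.1] norm 100.4
```

Request:
{"api": "play_rows", "payload": {
  "series": [1,0.02,-0.0005,0,0,1,0.05,-0.0005,0,0,1,0.08,-0.0005,0,0,1,0.1,-0.0005,0,0,1,0.1,-0.0005,0,0]
}}

```text
t: 36.75
eef_pos: [600.3, 348.6, 92.3]
ee_rot: [0.463, 1.568, -2.678]
ft_force: [0.3, 0.0, -0.4]
grip_width: 85.6
```

Run:
```python
from pan import *
camera('top');camera('top');go((601,348.5,93.2))
```

```text
t 36.85 tcp [601.5 349.2  94.8] F [ 0.5  0.3 -0.2] grip 85.5 yawtool_y -90.01 tilt [0. 0.]
shift tool mm [1.6 0.7 0.5] norm 1.9
```

Request:
{"api": "play_rows", "payload": {
  "series": [0.7,0,0,0,0,0.5,0,0,0,0,0.4,0,0,0,0,0.4,0,0,0,0,0.4,0,0,0,0]
}}

```text
t: 37.48
eef_pos: [601.7, 349.4, 95.9]
ee_rot: [-2.627, 1.568, 0.515]
ft_force: [-2.0, -0.4, 7.4]
grip_width: 52.0
```

Request:
{"api": "play_rows", "payload": {
  "series": [0.4,-0.005,0,0,0,0.4,-0.03,0,0,0,0.4,-0.07,0,0,0,0.4,-0.1,0,0,0,0.4,-0.12,0,0,0]
}}

```text
t: 38.1
eef_pos: [601.2, 349.1, 215.7]
ee_rot: [-2.647, 1.57, 0.495]
ft_force: [0.2, 0.4, -2.0]
grip_width: 52.1
```

Run:
```python
from pan import *
camera('top');camera('top');go((624.4,-53.4,214.8))
```

```text
t 38.2 tcp [601.7 349.3 216.3] F [ 1.   0.1 -1.6] grip 51.8 yawtool_y -90.0 tilt [0. 0.]
shift tool mm [  1.  402.7 -22.7] norm 403.4
```

Request:
{"api": "play_rows", "payload": {
  "series": [0.4,0,0.02,-0.001,0,0.4,0,0.06,-0.004,0,0.4,0,0.11,-0.007,0,0.4,0,0.16,-0.01,0,0.4,0,0.21,-0.013,0]
}}

```text
t: 38.83
eef_pos: [613.1, 136.3, 212.5]
ee_rot: [0.24, 1.568, -2.902]
ft_force: [-0.0, 0.5, -2.7]
grip_width: 52.3
```

Request:
{"api": "play_rows", "payload": {
  "series": [0.4,0,0.05,-0.003,0,0.4,0,0.1,-0.006,0,0.4,0,0.15,-0.008,0,0.4,0,0.18,-0.01,0,0.4,0,0.1925,-0.01,0]
}}

```text
t: 39.45
eef_pos: [623.1, -55.7, 212.7]
ee_rot: [-0.052, 1.569, 3.087]
ft_force: [-0.7, 0.1, -1.8]
grip_width: 52.2
```

Request:
{"api": "play_rows", "payload": {
  "series": [0.4,0,0,0,0,0.4,0.03,0,0,0,0.4,0.06,0,0,0,0.4,0.08,0,0,0,0.4,0.08,0,0,0]
}}

```text
t: 40.08
eef_pos: [623.0, -52.1, 132.5]
ee_rot: [-0.206, 1.567, 2.937]
ft_force: [0.3, 0.4, -2.3]
grip_width: 51.9
```

```bash
cat > fit.py <<'E'
from pan import *
def fit(s,n,x,y,Rr,z0,z1):
    C=cloud(s)
    m=(C[...,2]>z0)&(C[...,2]<z1)&(np.hypot(C[...,0]-x,C[...,1]-y)<Rr+8)
    q=C[m][:,:2];f=least_squares(lambda c:np.hypot(q[:,0]-c[0],q[:,1]-c[1])-Rr,(x,y),loss='soft_l1',f_scale=2);print(n,m.sum(),f.x)
E
python3 - <<'E'
from fit import *
camera('top');s=camera('side');go((624.8,-53.5,95.5))
fit(s,'yellow held',624.5,-53.3,29,60,120)
E
```

```text
t 40.17 tcp [624.3 -52.7 134.7] F [-0.3 -0.4 -1.5] grip 51.8 yawtool_y -89.95 tilt [0. 0.]
shift tool mm [39.2  0.8 -0.5] norm 39.2
yellow held 493 [624.1 -52.5]
```

Request:
{"api": "play_rows", "payload": {
  "series": [0.4,0.012,0.0007,-0.0004,0,0.4,0.024,0.0007,-0.0004,0,0.4,0.033,0.0007,-0.0004,0,0.4,0.037,0.0007,-0.0004,0,0.4,0.037,0.0007,-0.0004,0]
}}

```text
t: 40.8
eef_pos: [625.0, -54.1, 98.0]
ee_rot: [-3.111, 1.569, 0.03]
ft_force: [-2.5, 0.0, 6.9]
grip_width: 51.9
```

Request:
{"api": "play_rows", "payload": {
  "series": [0.4,0.0005,0,0,0,0.4,0.001,0,0,0,0.4,0.001,0,0,0,0.4,0.001,0,0,0,0.4,0.001,0,0,0]
}}

```text
t: 41.42
eef_pos: [625.4, -54.2, 98.0]
ee_rot: [3.108, 1.568, -0.033]
ft_force: [-3.4, 2.3, 14.6]
grip_width: 52.1
```

Run:
```python
from fit import *
s=camera('side');go((624.8,-53.5,95.5))
fit(s,'yellow held',624.5,-53.3,29,20,90)
cv2.imwrite('pics/s10.png',cv2.resize(s['frame'][130:270,200:400,::-1],None,fx=4,fy=4))
```

```text
t 41.48 tcp [625.4 -54.2  98. ] F [-2.8  1.  13.7] grip 51.8 yawtool_y -90.01 tilt [ 0. -0.]
shift tool mm [ 2.5 -0.7  0.6] norm 2.6
yellow held 550 [624.9 -54.4]
```

View pics/s10.png

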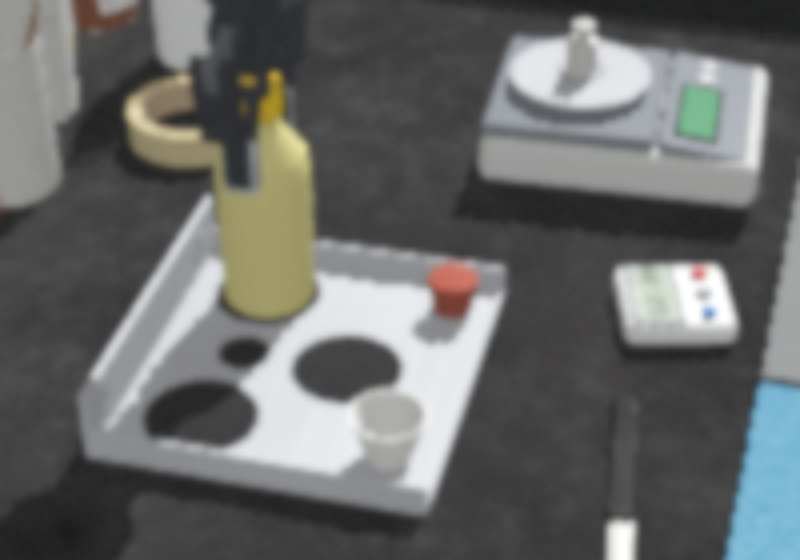

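Request:
{"api": "play_rows", "payload": {
  "series": [0.4,-0.003,0,0,0,0.4,-0.003,-0.0007,0.0003,0,0.4,-0.002,-0.0007,0.0003,0,0.4,-0.001,-0.0007,0.0003,0,0.4,-0.001,-0.0007,0.0003,0]
}}

```text
t: 42.1
eef_pos: [624.7, -53.4, 98.0]
ee_rot: [-3.124, 1.569, 0.018]
ft_force: [-0.8, 1.2, 7.5]
grip_width: 51.9
```

Request:
{"api": "play_rows", "payload": {
  "series": [0.4,0,0,0,0,0.6,0,0,0,0,0.8,0,0,0,0,1,0,0,0,0,1,0,0,0,0]
}}

```text
t: 42.72
eef_pos: [624.1, -53.5, 96.9]
ee_rot: [-0.08, 1.571, 3.061]
ft_force: [-0.8, -0.7, 0.6]
grip_width: 85.3
```

Run:
```python
from fit import *
s=camera('side');go((448.3,319,215))
fit(s,'yellow',624.5,-53.3,29,20,90)
```

```text
t 42.77 tcp [624.1 -53.5  96.9] F [ 0.2 -0.6  0.9] grip 85.5 yawtool_y -90.01 tilt [-0.  0.]
shift tool mm [-118.  -372.5  175.8] norm 428.5
yellow 549 [625.  -53.6]
```

Request:
{"api": "play_rows", "payload": {
  "series": [1,-0.03,0,0,0,1,-0.07,0,0,0,1,-0.1,0,0,0,1,-0.1,-0.04,0.019,0,0.7,-0.1,-0.09,0.042,0]
}}

```text
t: 43.4
eef_pos: [581.8, 36.9, 197.3]
ee_rot: [-3.14, 1.57, -0.0]
ft_force: [0.4, 0.5, 0.1]
grip_width: 69.6
```

Request:
{"api": "play_rows", "payload": {
  "series": [0.7,0,-0.055,0.026,0,0.7,0,-0.11,0.052,0,0.7,0,-0.165,0.078,0,0.7,0,-0.22,0.104,0,0.7,0,-0.27,0.128,0]
}}

```text
t: 44.02
eef_pos: [453.0, 308.3, 197.2]
ee_rot: [-2.691, 1.57, 0.45]
ft_force: [-0.0, -0.0, -0.1]
grip_width: 59.9
```

Request:
{"api": "play_rows", "payload": {
  "series": [0.7,0,-0.0125,0.0058,0,0.7,0.03,-0.0125,0.0058,0,0.7,0.07,-0.0125,0.0058,0,0.7,0.1,-0.0125,0.0058,0,0.7,0.1,-0.0125,0.0058,0]
}}

```text
t: 44.65
eef_pos: [447.7, 317.9, 95.5]
ee_rot: [0.562, 1.567, -2.58]
ft_force: [0.3, -1.3, 0.6]
grip_width: 59.7
```

Run:
```python
from fit import *
camera('top');s=camera('side');go((448.3,319,31.4))
fit(s,'jar',448.5,319.1,21.5,15,53)
```

```text
t 44.75 tcp [449.  318.9  98. ] F [0.3 0.4 0.5] grip 60.0 yawtool_y -90.03 tilt [0. 0.]
shift tool mm [66.6 -0.   0.8] norm 66.6
jar 371 [447.9 319.2]
```

Request:
{"api": "play_rows", "payload": {
  "series": [0.7,0.02,0,0.0003,0,0.7,0.04,0,0.0003,0,0.7,0.058,0,0.0003,0,0.7,0.0655,0,0.0003,0,0.7,0.0655,0,0.0003,0]
}}

```text
t: 45.38
eef_pos: [448.2, 319.0, 31.7]
ee_rot: [0.648, 1.571, -2.494]
ft_force: [0.4, -0.2, 0.1]
grip_width: 59.7
```

Request:
{"api": "play_rows", "payload": {
  "series": [0.6,0,0,0,0,0.4,0,0,0,0,0.2,0,0,0,0,0.2,0,0,0,0,0.2,0,0,0,0]
}}

```text
t: 46.0
eef_pos: [448.5, 319.2, 32.7]
ee_rot: [-2.708, 1.57, 0.434]
ft_force: [-0.8, -0.6, 8.7]
grip_width: 39.3
```

Run:
```python
from fit import *
camera('top');go((624.7,71.5,31.4))
```

```text
t 46.05 tcp [448.5 319.2  32.6] F [-1.4 -1.2  8.3] grip 39.2 yawtool_y -90.0 tilt [0. 0.]
shift tool mm [   1.3  247.7 -176.2] norm 304.0
```

Request:
{"api": "play_rows", "payload": {
  "series": [0.2,-0.005,0,0,0,0.2,-0.03,0,0,0,0.2,-0.06,0,0,0,0.2,-0.09,0,0,0,0.2,-0.115,0,0,0]
}}

```text
t: 46.68
eef_pos: [448.1, 319.1, 148.2]
ee_rot: [-2.583, 1.57, 0.559]
ft_force: [0.1, 0.8, -0.9]
grip_width: 38.8
```

Run:
```python
from fit import *
camera('top');camera('top');go((624.7,71.5,34))
```

```text
t 46.77 tcp [449.2 319.7 149.3] F [-0.5  0.4 -1. ] grip 39.4 yawtool_y -90.0 tilt [0. 0.]
shift tool mm [ 115.4  248.5 -175. ] norm 325.1
```

Request:
{"api": "play_rows", "payload": {
  "series": [0.2,0,0.02,-0.014,0,0.2,0,0.05,-0.036,0,0.2,0,0.09,-0.064,0,0.2,0,0.13,-0.092,0,0.2,0,0.165,-0.117,0]
}}

```text
t: 47.4
eef_pos: [565.5, 152.4, 145.6]
ee_rot: [0.185, 1.57, -2.957]
ft_force: [1.1, 0.0, -0.3]
grip_width: 39.3
```

Request:
{"api": "play_rows", "payload": {
  "series": [0.2,0,0.035,-0.025,0,0.2,0,0.065,-0.046,0,0.2,0,0.0826,-0.0593,0,0.2,0,0.0826,-0.0593,0,0.2,0.02,0.0826,-0.0593,0]
}}

```text
t: 48.02
eef_pos: [624.5, 72.3, 127.2]
ee_rot: [-2.968, 1.569, 0.174]
ft_force: [0.0, 0.8, -1.1]
grip_width: 39.4
```

Request:
{"api": "play_rows", "payload": {
  "series": [0.2,0.02,0,0,0,0.2,0.04,0,0,0,0.2,0.06,0,0,0,0.2,0.06,0,0,0,0.2,0.06,0,0,0]
}}

```text
t: 48.65
eef_pos: [624.7, 71.4, 67.0]
ee_rot: [-3.098, 1.57, 0.044]
ft_force: [-0.3, -0.1, -0.3]
grip_width: 39.6
```

Run:
```python
from fit import *
camera('top');s=camera('side');go((624.7,71.5,34))
fit(s,'jar',624.5,71.5,21.5,45,90)
```

```text
t 48.75 tcp [624.9  71.4  67.4] F [ 0.3 -0.  -0.6] grip 39.7 yawtool_y -90.01 tilt [0. 0.]
shift tool mm [33.4 -0.1  0.2] norm 33.4
jar 272 [625.1  72.3]
```

Request:
{"api": "play_rows", "payload": {
  "series": [0.2,0.01,0,0,0,0.2,0.02,0,0,0,0.2,0.027,0,0.0002,0,0.2,0.031,0,0.0002,0,0.2,0.031,0,0.0002,0]
}}

```text
t: 49.38
eef_pos: [624.2, 71.4, 35.4]
ee_rot: [-0.144, 1.571, 2.997]
ft_force: [-0.3, 0.4, -0.8]
grip_width: 39.6
```

Request:
{"api": "play_rows", "payload": {
  "series": [0.2,0.0005,0,0,0,0.2,0.001,0,0,0,0.2,0.0015,0,0,0,0.2,0.0015,0,0,0,0.2,0.0015,0,0,0]
}}

```text
t: 50.0
eef_pos: [624.4, 71.4, 34.7]
ee_rot: [-3.118, 1.57, 0.024]
ft_force: [-1.6, 0.5, 4.7]
grip_width: 39.7
```

Request:
{"api": "play_rows", "payload": {
  "series": [0.3,0,0,0,0,0.4,0,0,0,0,0.5,0,0,0,0,0.65,0,0,0,0,0.65,0,0,0,0]
}}

```text
t: 50.62
eef_pos: [624.1, 71.4, 34.0]
ee_rot: [-0.005, 1.571, 3.136]
ft_force: [-0.3, 0.3, 0.6]
grip_width: 55.5
```

Run:
```python
from fit import *
s=camera('side');go((524.1,334.5,190))
fit(s,'jar',624.5,71.5,21.5,15,55);fit(s,'yellow',624.5,-53.3,29,20,90);fit(s,'amber',523.5,335,31,10,60)
```

```text
t 50.67 tcp [624.1  71.4  34. ] F [0.9 0.6 0.2] grip 55.3 yawtool_y -90.01 tilt [-0.  0.]
shift tool mm [-156.  -263.1  100.1] norm 321.8
jar 188 [624.2  71.5]
yellow 454 [624.9 -53.6]
amber 636 [523.4 335.2]
```

Jar is back. Now the amber bottle.

Request:
{"api": "play_rows", "payload": {
  "series": [0.65,-0.03,0,0,0,0.65,-0.08,0,0,0,0.65,-0.14,0,0,0,1,-0.156,-0.04,0.015,0,1,-0.156,-0.09,0.034,0]
}}

```text
t: 51.3
eef_pos: [590.7, 161.9, 192.0]
ee_rot: [-2.956, 1.567, 0.184]
ft_force: [0.4, 0.3, -0.1]
grip_width: 85.3
```

Request:
{"api": "play_rows", "payload": {
  "series": [1,0,-0.05,0.019,0,1,0,-0.1,0.038,0,1,0,-0.15,0.057,0,1,0,-0.1731,0.066,0,1,0,-0.1731,0.066,0]
}}

```text
t: 51.92
eef_pos: [523.4, 335.9, 189.9]
ee_rot: [0.121, 1.571, -3.018]
ft_force: [0.4, 0.2, -0.5]
grip_width: 85.5
```

Request:
{"api": "play_rows", "payload": {
  "series": [1,0.02,0,0,0,1,0.04,0,0,0,1,0.04,0,0,0,1,0.04,0,0,0,1,0.04,0,0,0]
}}

```text
t: 52.55
eef_pos: [524.7, 334.5, 151.1]
ee_rot: [-2.648, 1.569, 0.494]
ft_force: [-0.0, -0.5, -0.2]
grip_width: 85.4
```

Run:
```python
from fit import *
camera('top');go((524.1,334.7,71.5))
```

```text
t 52.6 tcp [524.6 334.5 150.9] F [-0.1 -0.6 -0.5] grip 85.5 yawtool_y -90.01 tilt [0. 0.]
shift tool mm [79.4 -0.2  0.6] norm 79.4
```

Request:
{"api": "play_rows", "payload": {
  "series": [1,0.02,0,0.0004,0,1,0.04,0,0.0004,0,1,0.065,0,0.0004,0,1,0.0785,0,0.0004,0,1,0.0785,0,0.0004,0]
}}

```text
t: 53.22
eef_pos: [523.6, 334.4, 71.2]
ee_rot: [0.471, 1.57, -2.671]
ft_force: [-1.0, -0.6, -0.6]
grip_width: 85.7
```

Request:
{"api": "play_rows", "payload": {
  "series": [0.8,0,0,0,0,0.6,0,0,0,0,0.4,0,0,0,0,0.4,0,0,0,0,0.4,0,0,0,0]
}}

```text
t: 53.85
eef_pos: [524.4, 335.2, 73.4]
ee_rot: [-2.555, 1.568, 0.587]
ft_force: [-1.9, 0.7, 7.3]
grip_width: 56.7
```

Run:
```python
from fit import *
camera('top');go((555.8,6.7,71.5))
```

```text
t 53.9 tcp [524.5 335.1  73.4] F [-1.9  1.5  7.9] grip 57.3 yawtool_y -90.0 tilt [0. 0.]
shift tool mm [  1.5 328.4 -31.3] norm 329.9
```

Request:
{"api": "play_rows", "payload": {
  "series": [0.4,-0.004,0,0,0,0.4,-0.03,0,0,0,0.4,-0.065,0,0,0,0.4,-0.1,0,0,0,0.4,-0.12,0,0,0]
}}

```text
t: 54.52
eef_pos: [524.0, 334.6, 193.7]
ee_rot: [-2.661, 1.569, 0.48]
ft_force: [0.4, -0.2, -3.3]
grip_width: 57.0
```

Run:
```python
from fit import *
camera('top');camera('top');go((555.8,6.7,72.5))
```

```text
t 54.62 tcp [524.5 334.9 194. ] F [-0.2  0.8 -3.5] grip 56.9 yawtool_y -90.0 tilt [0. 0.]
shift tool mm [121.  328.4 -30.9] norm 351.4
```

Request:
{"api": "play_rows", "payload": {
  "series": [0.4,0,0.02,-0.002,0,0.4,0,0.06,-0.006,0,0.4,0,0.11,-0.01,0,0.4,0,0.16,-0.015,0,0.4,0,0.21,-0.02,0]
}}

```text
t: 55.25
eef_pos: [542.9, 122.0, 190.3]
ee_rot: [0.254, 1.569, -2.888]
ft_force: [1.2, -0.4, -3.6]
grip_width: 56.8
```

Request:
{"api": "play_rows", "payload": {
  "series": [0.4,0,0.04,-0.004,0,0.4,0,0.08,-0.008,0,0.4,0,0.105,-0.01,0,0.4,0,0.118,-0.011,0,0.4,0,0.118,-0.011,0]
}}

```text
t: 55.88
eef_pos: [554.3, 5.9, 191.0]
ee_rot: [-0.125, 1.57, 3.015]
ft_force: [-0.7, 0.0, -3.8]
grip_width: 57.1
```

Request:
{"api": "play_rows", "payload": {
  "series": [0.4,0.02,0,0,0,0.4,0.05,0,0,0,0.4,0.08,0,0,0,0.4,0.08,0,0,0,0.4,0.08,0,0,0]
}}

```text
t: 56.5
eef_pos: [555.3, 7.0, 112.6]
ee_rot: [3.099, 1.57, -0.041]
ft_force: [-0.3, 0.2, -3.2]
grip_width: 56.6
```

Run:
```python
from fit import *
camera('top');s=camera('side');go((555.8,6.8,74))
fit(s,'amber',555.3,7,31,50,100)
cv2.imwrite('pics/s11.png',cv2.resize(s['frame'][130:270,200:400,::-1],None,fx=4,fy=4))
```

```text
t 56.6 tcp [555.5   6.7 112.9] F [-0.   0.2 -2.9] grip 57.0 yawtool_y -89.98 tilt [ 0. -0.]
shift tool mm [38.9 -0.1 -0.3] norm 38.9
amber 457 [555.2   6.9]
```

View pics/s11.png

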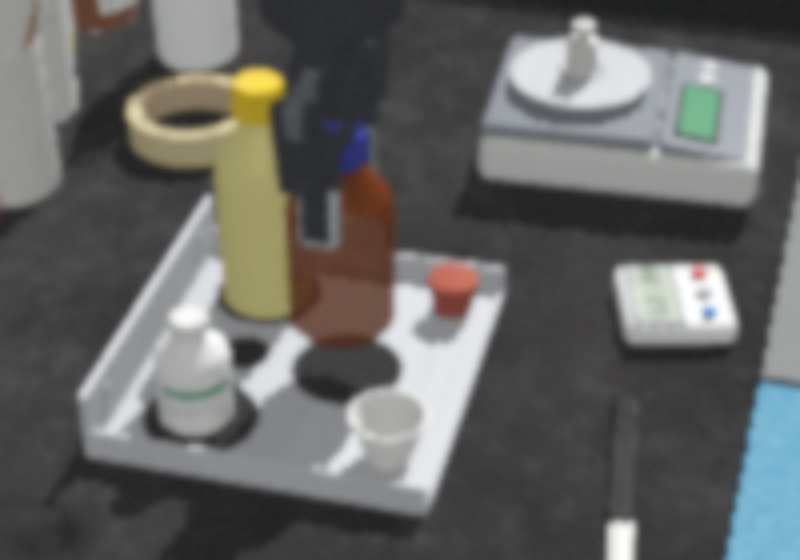

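Request:
{"api": "play_rows", "payload": {
  "series": [0.4,0.012,0,0,0,0.4,0.024,0,0,0,0.4,0.033,0,0,0,0.4,0.036,0,0,0,0.4,0.036,0,0,0]
}}

```text
t: 57.22
eef_pos: [554.9, 6.5, 75.6]
ee_rot: [-3.116, 1.571, 0.026]
ft_force: [-0.4, -0.1, -3.9]
grip_width: 57.1
```

Request:
{"api": "play_rows", "payload": {
  "series": [0.4,0.0005,0,0,0,0.4,0.001,0,0,0,0.4,0.0015,0,0,0,0.4,0.0015,0,0,0,0.4,0.0015,0,0,0]
}}

```text
t: 57.85
eef_pos: [555.4, 6.6, 75.4]
ee_rot: [3.107, 1.569, -0.035]
ft_force: [-3.9, 0.6, 12.7]
grip_width: 56.6
```

Contact. Release and lift.

Request:
{"api": "play_rows", "payload": {
  "series": [0.4,-0.0006,0,0,0,0.6,-0.0006,0,0,0,0.8,-0.0006,0,0,0,1,-0.0006,0,0,0,1,-0.0006,0,0,0]
}}

```text
t: 58.48
eef_pos: [554.8, 6.5, 74.6]
ee_rot: [-0.296, 1.571, 2.845]
ft_force: [-0.3, -0.1, 0.1]
grip_width: 85.1
```

Request:
{"api": "play_rows", "payload": {
  "series": [1,-0.02,0,0,0,1,-0.06,0,0,0,1,-0.11,0,0,0,1,-0.15,0,0,0,1,-0.17,0,0.04,0]
}}

```text
t: 59.1
eef_pos: [516.0, 6.4, 246.7]
ee_rot: [3.067, 1.567, -0.074]
ft_force: [-0.6, 0.8, -0.3]
grip_width: 85.5
```

Request:
{"api": "play_rows", "payload": {
  "series": [1,0,0,0.05,0,1,0,0,0.09,0,1,0,0,0.09,0,1,0,0,0.09,0,1,0,0,0.09,0]
}}

```text
t: 59.72
eef_pos: [425.5, 6.5, 244.6]
ee_rot: [2.716, 1.571, -0.426]
ft_force: [-0.2, -0.0, -0.4]
grip_width: 85.7
```

Run:
```python
from fit import *
s=camera('side');t=camera('top');go((555.8,6.8,74))
fit(s,'amber',555.3,7,31,20,95);fit(s,'jar',624.5,71.5,21.5,15,55);fit(s,'yellow',624.5,-53.3,29,20,110);fit(s,'weight',476,-301,11,66,86)
cv2.imwrite('pics/s12.png',cv2.resize(s['frame'][130:270,200:400,::-1],None,fx=4,fy=4))
cv2.imwrite('pics/t12.png',t['frame'][:,:,::-1])
```

```text
t 59.83 tcp [425.3   6.5 244.5] F [0.  0.2 0.6] grip 85.4 yawtool_y -90.0 tilt [-0.  0.]
shift tool mm [ 170.5   -0.3 -130.6] norm 214.7
amber 718 [554.9   6.4]
jar 271 [624.1  71.6]
yellow 634 [625.  -53.7]
weight 41 [ 476.8 -300.6]
```

View pics/s12.png

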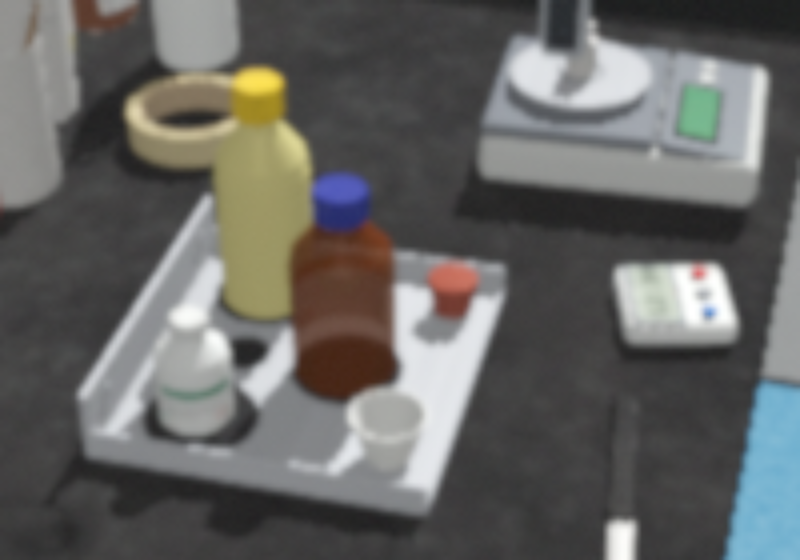

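View pics/t12.png

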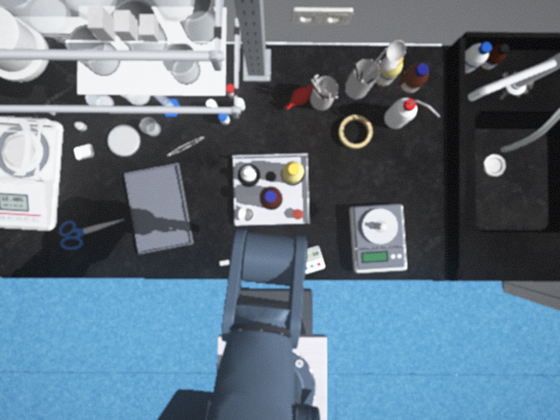

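```bash
python3 -c "
from rig import *
print(close_job())"
```

```text
the job is handed in; nothing more can be done
None
```

I did the job in the order asked and handed it in at about 60 s of the 131 s allowed.

1. I moved the amber bottle, the yellow bottle and the jar upright into the tray.
2. With all three standing there, I set the weight on the middle of the balance's pan.
3. I put the yellow bottle, the jar and the amber bottle back on their own spots, in that order.

**Final positions:** The last side-camera fits put each of the three within about 1 mm of where it first stood:

| Thing | At the start (x, y in mm) | At the end (x, y in mm) |
|---|---|---|
| amber bottle | 555.1, 7.2 | 554.9, 6.4 |
| yellow bottle | 624.5, -53.3 | 625.0, -53.7 |
| jar | 624.3, 71.8 | 624.1, 71.6 |

**Weight:** It stands upright on the pan's ring, measured 1 to 2 mm from its middle. That last fit was partly hidden by the gripper. An earlier clear view put it within 1 mm.

**Bystanders and forces:** The crucible and the stopper look unmoved in the pictures; I did not measure them again. The highest wrist force I read at the end of a move was about 16 N, when the jar touched down in the tray. The gripper was clear of everything at hand-in.

**Disagreements:** The top camera read about 2.5 mm low in y compared with the side camera. The first grasp agreed with the side camera, so I used that one for the grasps and the return spots. I aimed the weight between the two cameras' readings of the pan's middle. The reported finger opening was also about 2 to 6 mm less than the known diameters whenever something was held, and I did not find out why.

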